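# Reset the Wi-Fi router with the desk pen

## Robot

A 6-joint arm with a two-finger parallel gripper is mounted at the origin on the work surface. World frame = base frame: x ahead of the robot, y to its left, z up, the work surface at z = 0. Lengths are in mm, angles in degrees, forces in N, time in s.
With the tool pointing down it reaches from about 325 to 850 mm from the base axis. Payload 4.4 kg.
Tool frame: the origin (TCP) lies at the very end of the fingers, on their centre line; the grasp point (between the pads) lies 19 mm behind it; x points along the fingers, y is the direction in which the jaws open and shut, and the axes are right-handed (so a half turn about x gives the same grasp; the last joint's range is limited). The gripper opens to 94 mm and grips with 3 to 60 N. Pads are 16 mm wide; open, the fingers measure 119 mm over their backs; the gripper's body (75 mm by 177 mm) begins 78 mm behind the grasp point.
Start: joints at [57.955, 11.837, 88.321, -0, 79.842, -8.623], TCP at [228.577, 527.617, 205.447] pointing down, gripper open.
Joint ranges: [-156.59, 156.59], [-49.26, 127.26], [12.9, 141.05], [-63.56, 243.56], [4.71, 150.69], [-161.64, 161.64]. Speed limits (degrees/s): [159.86, 159.86, 180, 180, 180, 180].

## Interface

Orientations are given as a 3x3 rotation matrix whose columns are the frame's x, y, z axes.
In Python, from station import r gives the robot as it stands.
- The arm moves only by the shell command python3 -m inch 'ROWS'. ROWS is JSON, a list of rows, each an object with "delta_pos": the shift along the tool's x, y, z in mm, a list of three; "twist": the turn about the tool's x in degrees; "grip": the closure in counts, from 0 (fully open) to 255 (shut). A call has 1 to 20 rows; each row is the pose to reach, as a shift and turn from the pose commanded when the call began, along the tool's axes at that moment; what a row does not reach only later rows make up. A row lasts 1/12 s, in which the tool goes at most 41.7 mm and 7.16 degrees, less where a joint would pass 70% of its speed; a pose out of reach is approached as far as the arm can. A call with a gripper value outside its range is refused whole. The fingers move at their own pace and stop on an object; the grip force is fixed at half the most. Time passes only in rows, so rows that repeat a pose let the fingers close. It gives the time, the measured TCP pose, the force and the opening at its end, in the units of the state.
- r.observe(): the state, without advancing time (a new reading comes with each control period).
- r.camera(name): name is "side" or "top"; returns a dict with "img" (400x640x3 uint8, red, green, blue), "range_z" (400x640 float32, mm along the optical axis (not along the pixel's ray), 0 where there is no reading), "K" (3x3 intrinsics, pixels), "rvec" (rotation vector, rad) and "tvec" (3), from world to camera coordinates, as OpenCV has them. Camera axes: x right, y down, z forward; pixel columns grow to the right and rows downward; lengths in mm; the calibration is good to about 2 mm. A picture is of the moment at which its call begins.
- r.close_job(): hands the job in, once; it reports no verdict.
The state is a dict: "time": time; "joint_pos": joint angles; "dq": joint speeds; "effort": joint torques, N m; "tcp_pos": TCP position; "ee_rot": TCP orientation; "ft_force": force on the tool from outside, world axes, zero at the start; "wrist_torque": the same for the moment, N m; "opening": opening from 0.0 (shut) to 1.0 (fully open).
Only numpy, scipy, OpenCV 4.12 (cv2) and the standard library are available. Lean on these libraries where they do the work, as an engineer would, in place of code of your own. Each camera call takes 0.05 s, during which the arm holds its last target. There are 200 camera calls.

## Task

The Wi-Fi router needs a reset. Take the desk pen out of its leaning stand and, with the pen held straight up and down, press the sunken reset button in the round well on top of the router with the pen's point: lightly, just enough to hold the button well in, never forcing it, for at least four seconds, and finish the program still holding the pen there with the button in. Leave the router's two raised buttons alone and don't knock into, shift or tip the other things on the cabinet.

Things in the scene. Friction and masses are not known exactly. Their poses are not given: they have to be found in the camera images.
- pen: Round desk pen, 132 mm long, no clip, about 30 g. Barrel 11 mm thick from 24 to 120 mm above the point; below, a cone, then a slim 4.5 mm nose, 14 mm long, with a blunt end. Origin at the point; its z axis runs from the point to the top end. It stands loosely, point down, in the stand's trumpet, leaning about 0.42 rad (24 deg); the lowest 48 mm are inside, the rest is free to grasp. Draw it out along its own axis.
- pen_mid (a point): A point on the pen's axis, 80 mm from its point (z = 80 mm in the pen's frame): a good place to hold it.
- pen_stand: Pen stand: dark round wooden base 92 mm across, 12 mm high, fixed in place, with a small steel trumpet (26 mm across the mouth, 52 mm long, closed below) leaning 0.34 rad towards the stand's own -x; its mouth is about 67 mm above the cabinet top. Origin at the centre of the base's underside, z up.
- router: Fixed Wi-Fi router: white slab 130 (its x) by 200 (y) by 32 mm high; origin at the centre of its underside, z up. Dark lamp strip on the +x side; two antennas 112 mm high at the back (x -70, y +-77 mm). On the level deck, in a row at x +35 mm: the sunken reset button in its well at y +45, a raised round pairing button (13 mm) at y 0, a raised round power button (17 mm) at y -45; both 3 mm proud.
- well_mouth (a point): Centre of the mouth of the reset well, level with the router's top deck, 32 mm above the cabinet top. The well is a round hole 12 mm in diameter, widening to 17 mm over the top 2.5 mm; a thin grey rim surrounds it.
- reset_top (a point): Centre of the top of the reset button: a flat black cap 10 mm across at the bottom of the well, 8 mm below the top deck when not pressed; it goes down with the button.
- reset_key (a joint): How far the reset button is pressed in: 0 = out, 0.004 m = fully in, against its stop. It is sprung: it begins to move at 1.6 N and takes 4.4 N when fully in; it comes back when let go. It counts as held in from 0.0015 m (about 2.7 N).
- wps_key (a joint): How far the raised pairing button is pressed in: 0 = out, 0.002 m = fully in (sprung, 1.2 to 3 N). To be left alone.
- power_key (a joint): How far the raised power button is pressed in: 0 = out, 0.002 m = fully in (sprung, 1.2 to 3 N). To be left alone.
- tumbler_a: An empty glass tumbler, 68 mm across the rim, 92 mm high; origin at the centre of its underside. To be left alone.
- tumbler_b: A second empty glass tumbler, same size and origin. To be left alone.
- toothpick_holder: White ceramic toothpick holder, 48 mm across, about 70 mm high with its toothpicks; origin at the centre of its underside. To be left alone.
- clipper: Chrome nail clipper lying flat, 57 by 12 by 14 mm; origin at the centre of its underside. To be left alone.
- remote: Black TV remote control lying flat, 160 (its x) by 45 by 16 mm; origin at the centre of its underside. To be left alone.
- tea_tin: Round steel tea tin, 74 mm across, 110 mm high; origin at the centre of its underside. To be left alone.

How it is judged (in metres and radians):
On the way, in this order (a step that is already met when the one before it is completed fails the run):
1. the pen is drawn clear of its stand, in the fingers (distance between pen and pen_stand above 0.09 m and height (world z) of pen above 0.04 m and contact force between the fingers and pen above 1 N), for 0.2 s.
2. the pen's point holds the reset button in for four seconds with the pen upright (value of joint reset_key above 0.0015 m and contact force between pen and router above 0.8 N and distance between pen and reset_top below 0.005 m and angle between pen's own z axis and vertical below 0.175 rad and contact force between the fingers and pen above 1 N), for 3.9 s.
At the end, for the whole second after the job is handed in: The pen, still gripped in the fingers and upright within 10 degrees, has its point on the reset button (within 5 mm of the middle of its top) and holds it in by at least 1.5 mm of its 4 mm travel, pushing on the router with less than 12 N, at rest (all of step 2 and contact force between pen and router below 12 N and linear speed of pen below 0.02 m/s); the arm keeps its last pose, push and grip.
It fails at once if the pen is forced against the router with more than 20 N (contact force between pen and router above 20 N).
It fails at once if a raised button of the router is pressed (value of joint any of wps_key, power_key above 0.001 m).
It fails at once if the hand or arm strikes the router or the pen stand with more than 15 N (contact force between any of the arm, the fingers and router above 15 N or contact force between any of the arm, the fingers and pen_stand above 15 N).
It fails at once if another thing on the cabinet is shifted more than 15 mm or tipped over (distance of any of tumbler_a, tumbler_b, toothpick_holder, clipper, remote, tea_tin from where it was at the start of the episode above 0.015 m or angle between any of tumbler_a, tumbler_b, toothpick_holder, clipper, remote, tea_tin's own z axis and vertical above 0.4 rad).
It also fails if it takes over 48 s, if anything falls off the work surface, if the arm or the gripper's body presses on something with over 40 N, if the wrist force passes 120 N, or if a joint passes its speed limit or range.

## Working session

There is one attempt and no reset: what is moved stays moved. The work goes in short steps, Python scripts to look and compute and a shell command to move; the robot and the scene stay as the last step left them, time stands still between calls to the robot, and variables do not carry over. Pictures are saved under pics/ and viewed, about 8 in all and at most 12, crops included, and the job is handed in when it is done.

```bash
ls; mkdir -p pics; python3 - <<'E'
from station import r
import cv2,numpy as np
for n in("top","side"):
    c=r.camera(n); cv2.imwrite(f"pics/{n}0.png",c["img"][:,:,::-1]); np.savez(f"{n}0.npz",**c)
    R=cv2.Rodrigues(np.array(c["rvec"],float))[0]; print(n,c["K"],R,-R.T@np.array(c["tvec"]).ravel())
o=r.observe(); print(o)
E
```

```text
pics
top [[507.8543438    0.         318.1564168 ]
 [  0.         507.8543438  210.72825111]
 [  0.           0.           1.        ]] [[ 0.02893498 -0.99948322  0.01400212]
 [-0.99744101 -0.02978638 -0.06499394]
 [ 0.06537743 -0.01208569 -0.99778742]] [ 503.49200768  -89.37900314 1400.03478554]
side [[469.14993333   0.         317.05580635]
 [  0.         469.14993333 196.73152472]
 [  0.           0.           1.        ]] [[ 0.96376572 -0.26662198 -0.00826827]
 [-0.13694008 -0.46792528 -0.87309412]
 [ 0.22891715  0.84259044 -0.48748158]] [  273.15321007 -1208.58919372   725.92934887]
{'time': 0.1, 'joint_pos': array([ 5.79564479e+01,  1.18812057e+01,  8.83937117e+01, -3.05429552e-04,
        7.98404715e+01, -8.62168395e+00]), 'dq': array([ 0.04819999, -0.20321448, -0.11074724, -0.08432822,  0.02975742,
        0.03473336]), 'effort': array([-1.86987381e-04, -3.71860242e+01, -2.82295275e+01,  6.99712615e-02,
        3.10519408e-02, -4.43963006e-05]), 'tcp_pos': array([228.18420171, 527.01946218, 204.41270351]), 'ee_rot': array([[-1.06406229e-03,  3.97496214e-01,  9.17603197e-01],
       [-1.70986865e-03,  9.17601652e-01, -3.97497528e-01],
       [-9.99997972e-01, -1.99194307e-03, -2.96719003e-04]]), 'ft_force': array([0.42104365, 0.1591105 , 0.46636072]), 'wrist_torque': array([-0.02577303,  0.03547361,  0.01460886]), 'opening': 1.0017704175548339}
```

View pics/top0.png

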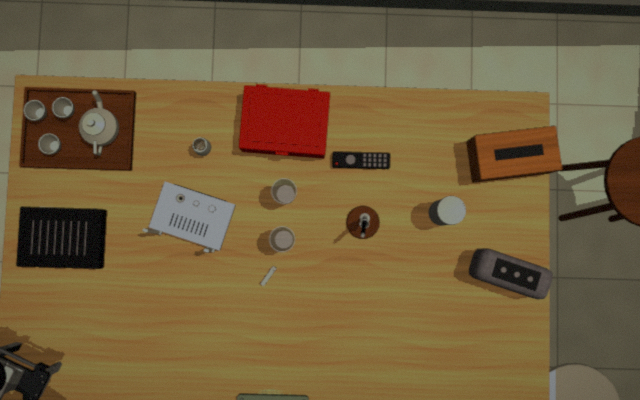

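View pics/side0.png

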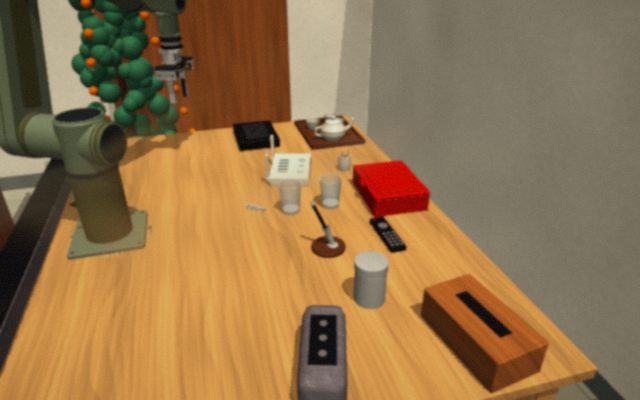

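The top view shows the pen and stand near (362,222), the router near (192,216) and the reset well near (181,198). I'll zoom in on both from each camera.

```bash
python3 - <<'E'
import cv2,numpy as np
t=cv2.imread("pics/top0.png");s=cv2.imread("pics/side0.png")
f=lambda im,x,y,w,h:cv2.resize(im[y:y+h,x:x+w],(400,300),interpolation=cv2.INTER_CUBIC)
g=lambda a:np.clip(a.astype(float)*1.5,0,255).astype(np.uint8)
cv2.imwrite("pics/z0.png",np.vstack([np.hstack([g(f(t,140,175,100,75)),g(f(t,330,195,60,45))]),np.hstack([f(s,255,130,80,60),f(s,290,195,80,60)])]))
E
```

```text
(no output)
```

View pics/z0.png

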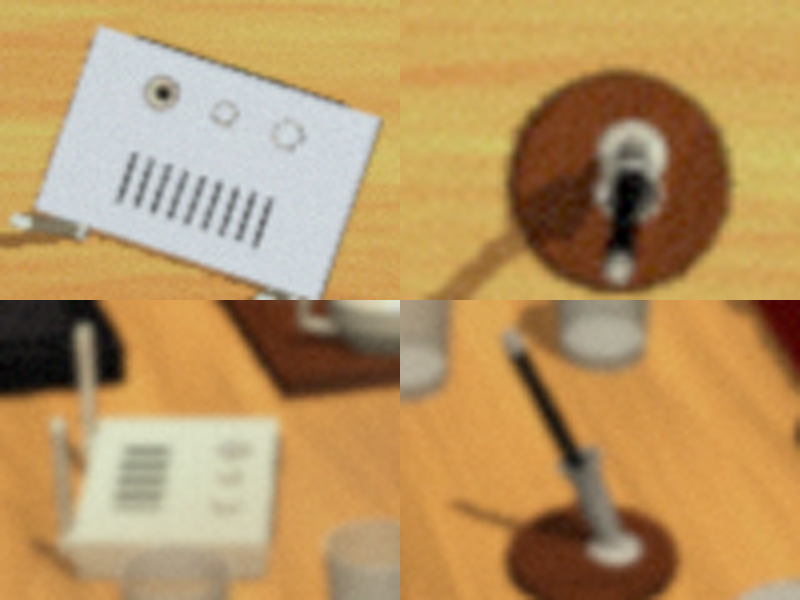

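```bash
cat > h.py <<'E'
import cv2,numpy as np
def load(n): return dict(np.load(n))
def ext(c): return cv2.Rodrigues(np.array(c["rvec"],float))[0],np.array(c["tvec"],float).ravel()
def ray(c,uv):
    R,t=ext(c); d=np.linalg.solve(c["K"],np.r_[uv,1.]); return -R.T@t,R.T@d
def atz(c,uv,z): o,d=ray(c,uv); return o+d*(z-o[2])/d[2]
def proj(c,P): return cv2.projectPoints(np.array(P,float).reshape(-1,3),np.array(c["rvec"],float),np.array(c["tvec"],float),c["K"],None)[0].reshape(-1,2)
def cloud(c,x0,y0,x1,y1):
    R,t=ext(c); v,u=np.mgrid[y0:y1,x0:x1]; z=c["range_z"][y0:y1,x0:x1]; m=z>0
    uv=np.c_[u[m],v[m],np.ones(m.sum())]; p=(np.linalg.solve(c["K"],uv.T)*z[m]).T
    return (p-t)@R, np.c_[u[m],v[m]], c["img"][y0:y1,x0:x1][m]
E
python3 - <<'E'
from h import *
T=load("top0.npz");S=load("side0.npz")
# router
for c,b in((T,(140,175,245,255)),):
    P,uv,col=cloud(c,*b); m=(P[:,2]>22)&(P[:,2]<42); print("deckz",np.median(P[m,2]),m.sum())
g=T["img"][175:255,140:245].astype(int); mask=((g[:,:,2]>g[:,:,0]*0.85)&(g.min(2)>90)).astype(np.uint8)
k,_=cv2.findContours(cv2.morphologyEx(mask,cv2.MORPH_OPEN,np.ones((7,7))),cv2.RETR_EXTERNAL,cv2.CHAIN_APPROX_NONE); k=max(k,key=cv2.contourArea)
W=np.array([atz(T,p+[140,175],32)[:2] for p in k[:,0]]); rc=cv2.minAreaRect(W.astype(np.float32)); print("rect",rc)
w=atz(T,[179.6,197.6],32); wb=atz(T,[179.9,197.9],24); print("well rim/cap",w,wb)
for q in((195.7,203.2),(211.6,208.6)): print(atz(T,q,35))
for c,b in((T,(345,200,385,250)),(S,(295,190,345,250))):
    P,uv,col=cloud(c,*b); m=(P[:,2]>75)&(P[:,2]<160); Q=P[m]; o=np.argsort(Q[:,2]); print(len(Q))
    for i in o[::max(1,len(o)//18)]: print(Q[i].round(1),uv[m][i],col[m][i])
print("base",atz(T,[362.7,222],12))
# clearances: objects
for n,b in(("tumA",(270,178,300,207)),("tumB",(267,226,297,254)),("tin",(425,190,470,230)),("remote",(328,148,395,172))):
    P,uv,col=cloud(T,*b); m=P[:,2]>10; print(n,np.percentile(P[m],[3,97],axis=0).round(0) if m.any() else None)
E
```

```text
deckz 33.43212881851954 3684
rect ((569.8067626953125, 234.09295654296875), (200.677978515625, 133.72015380859375), 73.01109313964844)
well rim/cap [617.41304754 268.2107151   32.        ] [617.28849829 269.45431575  24.        ]
[603.3736977  223.63766935  35.        ]
[590.11381949 180.43112752  35.        ]
55
[ 556.6 -231.3   77. ] [366 225] [49 46 40]
[ 559.  -228.3   80.1] [365 224] [15 12 10]
[ 556.  -220.1   84.5] [362 225] [24 24 22]
[ 555.8 -222.    91.1] [363 225] [7 1 6]
[ 550.4 -219.1   95.8] [362 227] [21 16 14]
[ 550.4 -223.7  100.7] [364 227] [23 23 16]
[ 547.5 -218.1  106.8] [362 228] [17  9  5]
[ 545.1 -225.6  108.5] [365 229] [41 15  3]
[ 542.1 -215.1  112.1] [361 230] [45 26 16]
[ 539.7 -224.7  118.6] [365 231] [53 28 19]
[ 542.  -219.3  120.7] [363 230] [1 0 0]
[ 539.3 -216.5  124.1] [362 231] [13 11  9]
[ 536.8 -221.1  129. ] [364 232] [30 24 20]
[ 534.2 -220.6  134. ] [364 233] [54 49 44]
[ 533.9 -215.1  139.2] [362 233] [73 71 63]
[ 531.6 -220.   140.8] [364 234] [84 76 64]
[ 531.4 -217.3  143.3] [363 234] [96 94 82]
[ 528.9 -217.   146.1] [363 235] [116 109  
[... 438 characters left out ...]
216] [58 42 23]
[ 542.7 -223.9  105.6] [318 214] [45 33 21]
[ 537.5 -223.8  109.4] [316 213] [89 60 30]
[ 537.4 -224.3  112.6] [316 212] [60 42 24]
[ 533.6 -219.3  116.3] [314 210] [105  75  38]
[ 532.6 -222.9  121.5] [314 209] [74 54 29]
[ 534.8 -224.8  125.1] [315 208] [51 36 20]
[ 528.  -221.3  130.1] [312 206] [112  90  61]
[ 533.  -222.2  132.7] [314 205] [106  88  65]
[ 525.8 -220.1  138.5] [311 203] [158 138 111]
[ 532.6 -214.2  140. ] [313 201] [168 134  96]
base [ 567.15963654 -229.03179072   12.        ]
tumA [[610. -44.  10.]
 [669.  15.  96.]]
tumB [[485. -44.  11.]
 [545.  15.  95.]]
tin [[ 567. -476.   22.]
 [ 632. -410.  115.]]
remote [[ 718. -296.   12.]
 [ 760. -146.   23.]]
```

```bash
python3 - <<'E'
from h import *
from scipy.optimize import least_squares
T=load("top0.npz");S=load("side0.npz")
Q=[]
for c,b in((T,(355,215,372,240)),(S,(305,198,330,226))):
    P,uv,col=cloud(c,*b); m=(P[:,2]>80)&(P[:,2]<138)&(abs(P[:,1]+222)<18)&(abs(P[:,0]-545)<40)&(col.max(1)<100); Q.append(P[m]); print(m.sum())
def f(p,Q):
    d=np.r_[p[2:],1]; d/=np.linalg.norm(d); return np.linalg.norm(np.cross(Q-[p[0],p[1],100],d),axis=1)-5.5
for q in(np.vstack(Q),Q[0],Q[1]):
    s=least_squares(f,[547,-223,-.43,0.1],args=(q,),loss="soft_l1"); d=np.r_[s.x[2:],1];d/=np.linalg.norm(d)
    print(s.x.round(2),"lean",np.degrees(np.arccos(d[2])),"az",np.degrees(np.arctan2(d[1],d[0])),"rms",np.sqrt(np.mean(s.fun**2)))
    # pen top end: nearest axis point to rays
    a=np.array([s.x[0],s.x[1],100])
    for c,uv in((T,(362.8,234.8)),(S,(312.2,202.8))):
        o,e=ray(c,uv); k=np.linalg.lstsq(np.c_[d,-e],o-a,rcond=None)[0]; t=a+k[0]*d; print(" top",t.round(1),"pt",(t-132*d).round(1),"mid",(t-52*d).round(1))
print("side well",atz(S,[301.4,160],32),"base side",atz(S,[290+(592-400)*.2,195+(562-300)*.2],12))
E
```

```text
39
57
[ 5.4543e+02 -2.2199e+02 -4.3000e-01  1.5000e-01] lean 24.649469794215722 az 160.94497648071146 rms 1.3379295162039841
 top [ 529.7 -216.6  136.3] pt [ 581.7 -234.5   16.3] mid [ 550.2 -223.6   89. ]
 top [ 529.6 -216.5  136.4] pt [ 581.7 -234.5   16.4] mid [ 550.1 -223.6   89.1]
[ 5.4534e+02 -2.2197e+02 -4.3000e-01  1.4000e-01] lean 24.56571311431696 az 161.78355268222077 rms 0.7931241131663838
 top [ 529.7 -216.8  136.1] pt [ 581.8 -234.    16.1] mid [ 550.2 -223.6   88.8]
 top [ 529.5 -216.8  136.5] pt [ 581.6 -233.9   16.4] mid [ 550.  -223.5   89.2]
[ 5.4586e+02 -2.2207e+02 -4.3000e-01  1.5000e-01] lean 24.72639595016714 az 160.55335509707558 rms 1.6052108850189142
 top [ 529.7 -216.4  137.2] pt [ 581.8 -234.7   17.3] mid [ 550.2 -223.6   90. ]
 top [ 530.  -216.5  136.5] pt [ 582.1 -234.9   16.6] mid [ 550.5 -223.7   89.3]
side well [616.89280116 262.81610879  32.        ] base side [ 564.41848738 -244.85897201   12.        ]
```

```bash
python3 -m inch '[{"delta_pos":[0,-12,13],"twist":-4.4,"grip":0},{"delta_pos":[0,-36,38],"twist":-4.4,"grip":0},{"delta_pos":[0,-561,590],"twist":-4.4,"grip":0},{"delta_pos":[0,-561,590],"twist":-4.4,"grip":0},{"delta_pos":[0,-561,590],"twist":-4.4,"grip":0},{"delta_pos":[0,-561,590],"twist":-4.4,"grip":0},{"delta_pos":[0,-561,590],"twist":-4.4,"grip":0},{"delta_pos":[0,-561,590],"twist":-4.4,"grip":0},{"delta_pos":[0,-561,590],"twist":-4.4,"grip":0},{"delta_pos":[0,-561,590],"twist":-4.4,"grip":0},{"delta_pos":[0,-561,590],"twist":-4.4,"grip":0},{"delta_pos":[0,-561,590],"twist":-4.4,"grip":0},{"delta_pos":[0,-561,590],"twist":-4.4,"grip":0},{"delta_pos":[0,-561,590],"twist":-4.4,"grip":0},{"delta_pos":[0,-561,590],"twist":-4.4,"grip":0},{"delta_pos":[0,-561,590],"twist":-4.4,"grip":0},{"delta_pos":[0,-561,590],"twist":-4.4,"grip":0},{"delta_pos":[0,-561,590],"twist":-4.4,"grip":0}]'
```

```text
time: 1.6
tcp_pos: [509.7, -136.1, 204.9]
ee_rot: [[-0.001, 0.327, 0.945], [0.001, 0.945, -0.327], [-1.0, 0.0, -0.001]]
ft_force: [-0.1, 0.1, -0.4]
opening: 0.998
```

```bash
python3 -m inch '[{"delta_pos":[0,-24,22],"twist":0,"grip":0},{"delta_pos":[0,-45,41],"twist":0,"grip":0},{"delta_pos":[0,-61,55],"twist":0,"grip":0},{"delta_pos":[0,-69,62],"twist":0,"grip":0},{"delta_pos":[0,-69,62],"twist":0,"grip":0},{"delta_pos":[0,-69,62],"twist":0,"grip":0},{"delta_pos":[0,-69,62],"twist":0,"grip":0}]'
```

```text
time: 2.18
tcp_pos: [545.3, -218.1, 205.1]
ee_rot: [[-0.001, 0.325, 0.946], [0.001, 0.946, -0.325], [-1.0, 0.001, -0.001]]
ft_force: [0.8, 0.9, 1.3]
opening: 1.001
```

```bash
python3 -m inch '[{"delta_pos":[10,-4,2],"twist":0,"grip":0},{"delta_pos":[30,-4,2],"twist":0,"grip":0},{"delta_pos":[55,-4,2],"twist":0,"grip":0},{"delta_pos":[80,-4,2],"twist":0,"grip":0},{"delta_pos":[100,-4,2],"twist":0,"grip":0},{"delta_pos":[115,-4,2],"twist":0,"grip":0},{"delta_pos":[122,-4,2],"twist":0,"grip":0},{"delta_pos":[126,-4,2],"twist":0,"grip":0},{"delta_pos":[126,-4,2],"twist":0,"grip":0},{"delta_pos":[126,-4,2],"twist":0,"grip":100}]'; python3 - <<'E'
from station import r
from h import *
c=r.camera("side");np.savez("side1.npz",**c)
t=r.camera("top");np.savez("top1.npz",**t)
a=cv2.resize(c["img"][170:260,265:385,::-1],(400,300),interpolation=cv2.INTER_CUBIC);b=cv2.resize(t["img"][180:270,300:420,::-1],(400,300),interpolation=cv2.INTER_CUBIC)
cv2.imwrite("pics/g1.png",np.hstack([a,b]))
print(r.observe()["tcp_pos"],r.observe()["opening"])
E
```

```text
time: 3.02
tcp_pos: [547.1, -224.1, 80.3]
ee_rot: [[0.001, 0.326, 0.946], [-0.001, 0.946, -0.326], [-1.0, -0.0, 0.001]]
ft_force: [0.1, -0.1, -0.3]
opening: 0.96
[ 547.50331471 -224.47020722   80.92017016] 0.8823583897011004
```

View pics/g1.png

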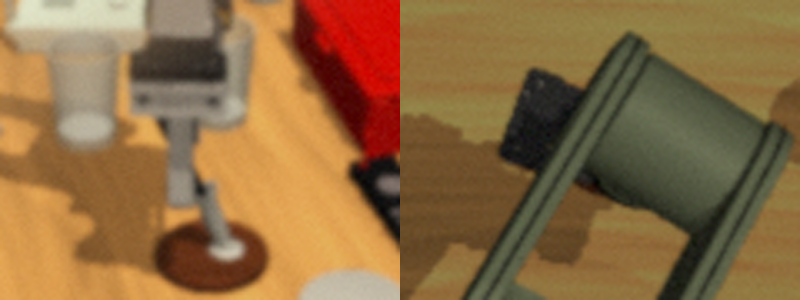

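The side view shows the fingers straddling the pen just above the trumpet mouth, with the near finger at crop (180,160). The top view is blocked by the arm. I'll close the fingers now.

```bash
python3 -m inch '[{"delta_pos":[0,0,0],"twist":0,"grip":255},{"delta_pos":[0,0,0],"twist":0,"grip":255},{"delta_pos":[0,0,0],"twist":0,"grip":255},{"delta_pos":[0,0,0],"twist":0,"grip":255},{"delta_pos":[0,0,0],"twist":0,"grip":255},{"delta_pos":[0,0,0],"twist":0,"grip":255},{"delta_pos":[0,0,0],"twist":0,"grip":255},{"delta_pos":[0,0,0],"twist":0,"grip":255},{"delta_pos":[0,0,0],"twist":0,"grip":255},{"delta_pos":[0,0,0],"twist":0,"grip":255}]'
```

```text
time: 3.95
tcp_pos: [546.5, -224.0, 79.4]
ee_rot: [[-0.0, 0.326, 0.945], [0.0, 0.945, -0.326], [-1.0, 0.0, -0.0]]
ft_force: [0.6, -0.7, -0.3]
opening: 0.17
```

```bash
python3 -m inch '[{"delta_pos":[0,0,0],"twist":0,"grip":255},{"delta_pos":[0,0,0],"twist":0,"grip":255},{"delta_pos":[0,0,0],"twist":0,"grip":255},{"delta_pos":[0,0,0],"twist":0,"grip":255},{"delta_pos":[0,0,0],"twist":0,"grip":255},{"delta_pos":[0,0,0],"twist":0,"grip":255}]'
python3 -m inch '[{"delta_pos":[-2,0,-1],"twist":0,"grip":255},{"delta_pos":[-6,0,-2.8],"twist":0,"grip":255},{"delta_pos":[-11,0,-5],"twist":0,"grip":255},{"delta_pos":[-16,0,-7.3],"twist":0,"grip":255},{"delta_pos":[-21,0,-9.6],"twist":0,"grip":255},{"delta_pos":[-26,0,-12],"twist":0,"grip":255},{"delta_pos":[-29,0,-13.3],"twist":0,"grip":255},{"delta_pos":[-30,0,-13.8],"twist":0,"grip":255},{"delta_pos":[-30,0,-13.8],"twist":0,"grip":255},{"delta_pos":[-30,0,-13.8],"twist":0,"grip":255}]'
```

```text
time: 4.45
tcp_pos: [546.4, -224.0, 79.4]
ee_rot: [[-0.0, 0.326, 0.945], [-0.0, 0.945, -0.326], [-1.0, -0.0, -0.0]]
ft_force: [0.4, 0.3, 0.3]
opening: 0.113
time: 5.28
tcp_pos: [533.3, -219.4, 109.4]
ee_rot: [[-0.0, 0.326, 0.945], [0.0, 0.945, -0.326], [-1.0, 0.0, -0.0]]
ft_force: [-0.5, -0.9, 0.4]
opening: 0.113
```

```bash
python3 -m inch '[{"delta_pos":[0,0,2],"twist":0,"grip":255},{"delta_pos":[-0.5,0,5],"twist":0,"grip":255},{"delta_pos":[-1,0,8],"twist":0,"grip":255},{"delta_pos":[-1.5,0,11],"twist":0,"grip":255},{"delta_pos":[-2,0,14],"twist":0,"grip":255},{"delta_pos":[-2.5,0,17],"twist":0,"grip":255},{"delta_pos":[-3,0,20],"twist":0,"grip":255},{"delta_pos":[-3,0,20],"twist":0,"grip":255}]'; cat > pv.py <<'E'
import sys
from station import r
from h import *
n=sys.argv[1];x,y,w=map(int,sys.argv[2:5]);h=w*3//4
c=r.camera("side");np.savez(n+".npz",**c)
cv2.imwrite(f"pics/{n}.png",cv2.resize(c["img"][y:y+h,x:x+w,::-1],(640,480),interpolation=cv2.INTER_CUBIC))
E
python3 pv.py s2 280 165 96
```

```text
time: 5.95
tcp_pos: [550.3, -225.0, 110.9]
ee_rot: [[-0.006, 0.326, 0.945], [0.003, 0.945, -0.326], [-1.0, 0.001, -0.007]]
ft_force: [-4.9, 2.2, 0.1]
opening: 0.111
```

View pics/s2.png

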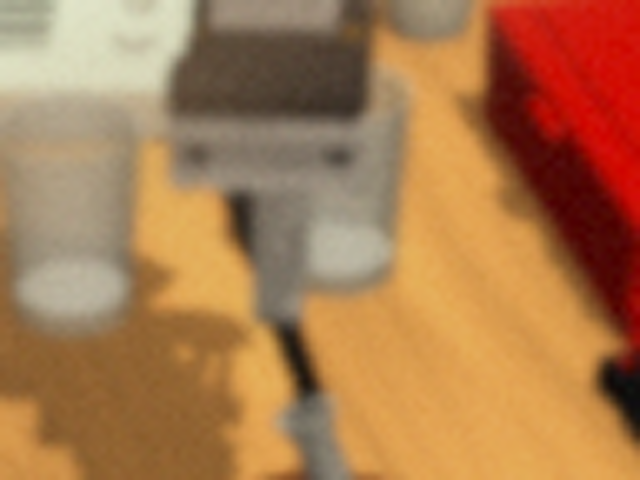

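```bash
python3 -m inch '[{"delta_pos":[-0.5,0,3],"twist":0,"grip":255},{"delta_pos":[-1,0,6],"twist":0,"grip":255},{"delta_pos":[-1.5,0,9],"twist":0,"grip":255},{"delta_pos":[-2,0,12],"twist":0,"grip":255},{"delta_pos":[-2,0,14],"twist":0,"grip":255},{"delta_pos":[-2,0,16],"twist":0,"grip":255},{"delta_pos":[-2,0,16],"twist":0,"grip":255}]';python3 pv.py s3 280 165 96
cat > ang.py <<'E'
import sys
from h import *
from station import r
# dark pen pixels -> plane through grasp centre normal tool y
n=sys.argv[1];x0,y0,x1,y1=map(int,sys.argv[2:6])
c=load(n+".npz");o=r.observe();R=o["ee_rot"];g=o["tcp_pos"]-19*R[:,0]
im=c["img"].astype(int);v,u=np.mgrid[y0:y1,x0:x1];m=im[y0:y1,x0:x1].max(2)<int(sys.argv[6])
w=(100-im[y0:y1,x0:x1].max(2))
P=[]
for a,b in zip(u[m],v[m]):
    p,d=ray(c,(a,b));P.append(p+d*((g-p)@R[:,1])/(d@R[:,1]))
P=np.array(P);hz=(P-g)@R[:,2];z=P[:,2]
k=cv2.fitLine(np.c_[hz,z].astype(np.float32),cv2.DIST_HUBER,0,.01,.01).ravel()
print(len(P),"z",z.min(),z.max(),"lean toward -toolz deg",np.degrees(np.arctan2(-k[0]*np.sign(k[1]),abs(k[1]))),"hz at grasp",k[2]+(g[2]-k[3])*k[0]/k[1])
E
python3 ang.py s2 320 214 332 224 90
```

```text
time: 6.58
tcp_pos: [566.5, -230.6, 113.9]
ee_rot: [[-0.003, 0.326, 0.945], [0.002, 0.945, -0.326], [-1.0, 0.001, -0.004]]
ft_force: [-6.3, 3.0, 0.3]
opening: 0.102
26 z 78.17455380486592 105.11779239330917 lean toward -toolz deg 18.168894 hz at grasp -22.045931393741206
```

View pics/s3.png

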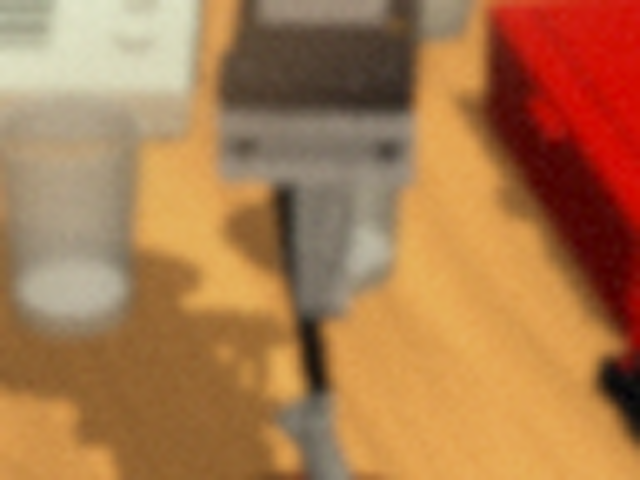

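```bash
python3 -m inch '[{"delta_pos":[-0.5,0,3],"twist":0,"grip":255},{"delta_pos":[-0.5,0,6],"twist":0,"grip":255},{"delta_pos":[-0.5,0,9],"twist":0,"grip":255},{"delta_pos":[-0.5,0,10],"twist":0,"grip":255},{"delta_pos":[-0.5,0,10],"twist":0,"grip":255}]';python3 ang.py s3 323 213 333 223 90;python3 pv.py s4 280 165 96;python3 ang.py s4 323 213 335 223 90
```

```text
time: 7.05
tcp_pos: [579.1, -235.7, 116.3]
ee_rot: [[0.005, 0.326, 0.945], [-0.002, 0.945, -0.326], [-1.0, -0.001, 0.005]]
ft_force: [0.2, 0.5, 0.5]
opening: 0.006
26 z 81.81664011866553 108.79247043198382 lean toward -toolz deg 6.9758406 hz at grasp -21.632837769898554
2 z 81.44015918153775 84.46976336897774 lean toward -toolz deg -0.35095993 hz at grasp -24.8364546460096
```

The pen has slipped out of the fingers: the opening reads 0.006. I'll look before moving anything.

View pics/s4.png

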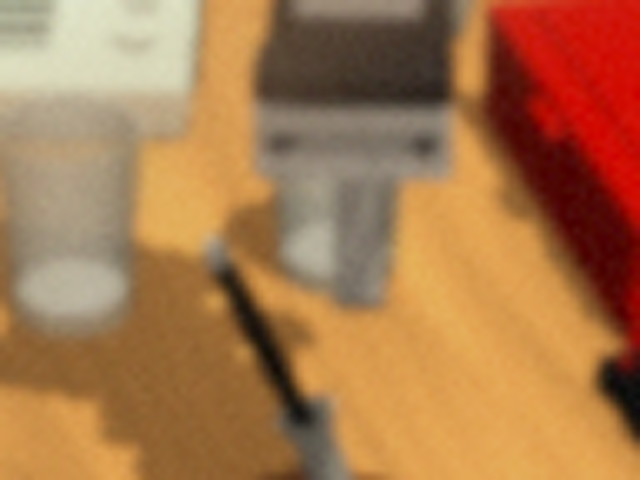

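The pen fell back into the trumpet, with its top at crop (215,245), leaning as before. I'll back the arm off, re-measure, and check the finger pixels against the TCP for any camera bias.

```bash
python3 -m inch '[{"delta_pos":[-10,0,0],"twist":0,"grip":230},{"delta_pos":[-30,0,0],"twist":0,"grip":200},{"delta_pos":[-60,0,0],"twist":0,"grip":150},{"delta_pos":[-90,20,0],"twist":0,"grip":100},{"delta_pos":[-90,50,0],"twist":0,"grip":0},{"delta_pos":[-90,90,0],"twist":0,"grip":0},{"delta_pos":[-90,130,0],"twist":0,"grip":0},{"delta_pos":[-90,170,0],"twist":0,"grip":0},{"delta_pos":[-90,200,0],"twist":0,"grip":0},{"delta_pos":[-90,210,0],"twist":0,"grip":0},{"delta_pos":[-90,210,0],"twist":0,"grip":0},{"delta_pos":[-90,210,0],"twist":0,"grip":0}]'
cat > fit.py <<'E'
from h import *
from scipy.optimize import least_squares
from station import r
I={}
for n in("top","side"):
    cs=[r.camera(n) for _ in range(4)]; c=cs[0]; c["img"]=np.mean([k["img"] for k in cs],0); z=np.array([k["range_z"] for k in cs]); c["range_z"]=np.median(z,0); I[n]=c; np.savez(n+"5.npz",**c)
Q=[]
for n,b in(("top",(350,205,378,245)),("side",(300,190,335,232))):
    P,uv,col=cloud(I[n],*b); m=(P[:,2]>72)&(P[:,2]<160)&(abs(P[:,1]+222)<30)&(abs(P[:,0]-545)<50)&(col.max(1)<100); Q.append(P[m]); print(n,m.sum(),uv[m].min(0),uv[m].max(0),P[m].max(0))
def f(p,Q):
    d=np.r_[p[2:],1]; d/=np.linalg.norm(d); return np.linalg.norm(np.cross(Q-[p[0],p[1],100],d),axis=1)-5.5
# reprojection of the axis vs dark-pixel centre lines
def g(p):
    e=[]
    for n,b in(("top",(350,205,378,245)),("side",(300,190,335,232))):
        P=np.array([[p[0]+p[2]*h,p[1]+p[3]*h,100+h] for h in(-10,0,10,20,30)]); a=proj(I[n],P); e.append(a)
    return e
for q in(np.vstack(Q),Q[0],Q[1]):
    s=least_squares(f,[547,-223,-.43,0.1],args=(q,),loss="soft_l1"); d=np.r_[s.x[2:],1];d/=np.linalg.norm(d)
    print(s.x.round(2),"lean",np.degrees(np.arccos(d[2])).round(1),"az",np.degrees(np.arctan2(d[1],d[0])).round(1),"rms",np.sqrt(np.mean(s.fun**2)).round(2))
    a=g(s.x)
    for n,k in zip(("top","side"),a):
        out=[]
        for h in k:
            if n=="side": row=255-I[n]["img"][int(round(h[1])),int(round(h[0]))-7:int(round(h[0]))+8].max(1); row=np.clip(row-130,0,None); out.append(((row*np.arange(-7,8)).sum()/row.sum()+round(h[0])-h[0]).round(2))
            else: row=255-I[n]["img"][int(round(h[1])),int(round(h[0]))-5:int(round(h[0]))+6].max(1); row=np.clip(row-160,0,None); out.append(((row*np.arange(-5,6)).sum()/row.sum()+round(h[0])-h[0]).round(2))
        print("  dark centre minus proj px",n,out)
E
python3 fit.py
python3 - <<'E'
from h import *
S=load("s4.npz"); t=np.array([579.1,-235.7,116.3]);y=np.array([.326,.945,0]);z=np.array([.945,-.326,0]);x=np.array([0,0,-1])
for k in(0,-10,-20):
    print(k,proj(S,[t+k*y-8*z,t+k*y+8*z,t+k*y-40*x-8*z,t+k*y-40*x+8*z]).round(1).tolist())
for v in(195,200,205,209): print(v,S["img"][v,322:345].sum(1).tolist())
E
```

```text
time: 8.1
tcp_pos: [645.5, -36.4, 205.5]
ee_rot: [[0.001, 0.325, 0.946], [-0.001, 0.946, -0.325], [-1.0, -0.001, 0.001]]
ft_force: [-0.4, 0.0, -0.4]
opening: 0.822
top 52 [360 219] [365 235] [ 572.19708764 -210.23390856  143.6649969 ]
side 68 [313 205] [325 225] [ 559.23364803 -218.60889708  132.01928565]
[ 5.4614e+02 -2.2058e+02 -4.4000e-01  1.8000e-01] lean 25.1 az 158.1 rms 1.08
  dark centre minus proj px top [np.float64(-0.75), np.float64(-0.09), np.float64(-0.33), np.float64(-0.22), np.float64(0.1)]
  dark centre minus proj px side [np.float64(-0.8), np.float64(-0.51), np.float64(-0.14), np.float64(-0.31), np.float64(0.52)]
[ 5.4612e+02 -2.2111e+02 -4.3000e-01  1.8000e-01] lean 25.1 az 157.8 rms 1.33
  dark centre minus proj px top [np.float64(-0.96), np.float64(-0.29), np.float64(-0.17), np.float64(-0.41), np.float64(-0.08)]
  dark centre minus proj px side [np.float64(-0.32), np.float64(-0.56), np.float64(-0.19), np.float64(-0.36), np.float64(0.47)]
[ 5.4585e+02 -2.2034e+02 -4.5000e-01  1.8000e-01] lean 25.7 az 158.0 rms 0.82
  dark centre minus proj px top [np.float64(-0.68)
[... 187 characters left out ...]
.float64(0.79)]
0 [[329.9, 210.5], [336.2, 210.7], [330.0, 196.7], [336.4, 196.9]]
-10 [[329.8, 212.6], [336.1, 212.7], [329.8, 198.7], [336.3, 198.9]]
-20 [[329.6, 214.6], [336.0, 214.8], [329.7, 200.7], [336.2, 200.9]]
195 [334, 370, 389, 403, 424, 430, 438, 409, 376, 342, 334, 338, 367, 369, 349, 321, 335, 386, 435, 463, 467, 456, 449]
200 [350, 408, 460, 485, 507, 516, 513, 478, 406, 357, 362, 362, 346, 347, 329, 328, 346, 418, 462, 481, 474, 475, 465]
205 [310, 338, 381, 426, 448, 478, 473, 450, 401, 370, 353, 341, 339, 372, 389, 371, 381, 444, 478, 489, 492, 485, 490]
209 [438, 436, 447, 442, 420, 421, 410, 382, 347, 328, 314, 323, 351, 379, 391, 406, 424, 435, 456, 468, 476, 487, 486]
```

```bash
python3 -m inch '[{"delta_pos":[0,-15,-3],"twist":0,"grip":0},{"delta_pos":[0,-45,-9],"twist":0,"grip":0},{"delta_pos":[0,-83,-16],"twist":0,"grip":0},{"delta_pos":[0,-122,-23],"twist":0,"grip":0},{"delta_pos":[0,-160,-30],"twist":0,"grip":0},{"delta_pos":[0,-185,-36],"twist":2,"grip":0},{"delta_pos":[0,-202,-39],"twist":2,"grip":0},{"delta_pos":[0,-207.6,-39.2],"twist":2,"grip":0},{"delta_pos":[0,-207.6,-39.2],"twist":2,"grip":0},{"delta_pos":[0,-207.6,-39.2],"twist":2,"grip":0}]'
python3 -m inch '[{"delta_pos":[10,0,0],"twist":0,"grip":0},{"delta_pos":[30,0,0],"twist":0,"grip":0},{"delta_pos":[55,0,0],"twist":0,"grip":0},{"delta_pos":[80,0,0],"twist":0,"grip":20},{"delta_pos":[100,0,0],"twist":0,"grip":60},{"delta_pos":[115,0,0],"twist":0,"grip":100},{"delta_pos":[122,0,0],"twist":0,"grip":140},{"delta_pos":[125,0,0],"twist":0,"grip":160},{"delta_pos":[125,0,0],"twist":0,"grip":160},{"delta_pos":[125,0,0],"twist":0,"grip":160}]'
```

```text
time: 9.33
tcp_pos: [540.6, -219.5, 205.0]
ee_rot: [[0.0, 0.359, 0.933], [0.0, 0.933, -0.359], [-1.0, 0.0, 0.0]]
ft_force: [-0.9, 0.1, 0.4]
opening: 1.001
time: 10.17
tcp_pos: [541.5, -219.4, 80.7]
ee_rot: [[0.001, 0.358, 0.934], [-0.001, 0.934, -0.358], [-1.0, -0.0, 0.002]]
ft_force: [0.6, -0.2, 0.2]
opening: 0.543
```

```bash
python3 -m inch '[{"delta_pos":[0,0,0],"twist":0,"grip":255},{"delta_pos":[0,0,0],"twist":0,"grip":255},{"delta_pos":[0,0,0],"twist":0,"grip":255},{"delta_pos":[0,0,0],"twist":0,"grip":255},{"delta_pos":[0,0,0],"twist":0,"grip":255},{"delta_pos":[0,0,0],"twist":0,"grip":255},{"delta_pos":[0,0,0],"twist":0,"grip":255},{"delta_pos":[0,0,0],"twist":0,"grip":255},{"delta_pos":[0,0,0],"twist":0,"grip":255},{"delta_pos":[0,0,0],"twist":0,"grip":255},{"delta_pos":[0,0,0],"twist":0,"grip":255},{"delta_pos":[0,0,0],"twist":0,"grip":255}]'
python3 -m inch '[{"delta_pos":[-2,0,-1],"twist":0,"grip":255},{"delta_pos":[-6,0,-2.8],"twist":0,"grip":255},{"delta_pos":[-11,0,-5],"twist":0,"grip":255},{"delta_pos":[-16,0,-7.3],"twist":0,"grip":255},{"delta_pos":[-21,0,-9.6],"twist":0,"grip":255},{"delta_pos":[-26,0,-12],"twist":0,"grip":255},{"delta_pos":[-29,0,-13.6],"twist":0,"grip":255},{"delta_pos":[-30,0,-14],"twist":0,"grip":255},{"delta_pos":[-30,0,-14],"twist":0,"grip":255}]'
```

```text
time: 11.17
tcp_pos: [540.7, -219.8, 80.1]
ee_rot: [[0.0, 0.359, 0.933], [-0.001, 0.933, -0.359], [-1.0, -0.001, 0.0]]
ft_force: [-0.1, -1.8, 1.8]
opening: 0.109
time: 11.92
tcp_pos: [527.6, -214.3, 110.4]
ee_rot: [[0.0, 0.359, 0.933], [-0.0, 0.933, -0.359], [-1.0, 0.0, 0.001]]
ft_force: [0.1, -0.4, 0.3]
opening: 0.115
```

```bash
python3 -m inch '[{"delta_pos":[0,0,3],"twist":0,"grip":255},{"delta_pos":[-0.5,0,6],"twist":0,"grip":255},{"delta_pos":[-1,0,9],"twist":0,"grip":255},{"delta_pos":[-2,0,12],"twist":0,"grip":255},{"delta_pos":[-2.5,0,15],"twist":0,"grip":255},{"delta_pos":[-3,0,18],"twist":0,"grip":255},{"delta_pos":[-3.5,0,21],"twist":0,"grip":255},{"delta_pos":[-4,0,24],"twist":0,"grip":255},{"delta_pos":[-4.5,0,27],"twist":0,"grip":255},{"delta_pos":[-5,0,30],"twist":0,"grip":255},{"delta_pos":[-5,0,30],"twist":0,"grip":255}]';python3 pv.py s6 280 165 96;python3 ang.py s6 321 214 333 223 90
```

```text
time: 12.83
tcp_pos: [552.6, -223.8, 113.1]
ee_rot: [[-0.008, 0.359, 0.933], [0.004, 0.934, -0.358], [-1.0, 0.001, -0.009]]
ft_force: [-4.8, 1.9, 0.8]
opening: 0.11
25 z 80.1699187080884 104.26414424214624 lean toward -toolz deg 14.514867 hz at grasp -1.335544272359229
```

```bash
python3 -m inch '[{"delta_pos":[0,0,3],"twist":0,"grip":255},{"delta_pos":[-0.5,0,6],"twist":0,"grip":255},{"delta_pos":[-1,0,9],"twist":0,"grip":255},{"delta_pos":[-1,0,12],"twist":0,"grip":255},{"delta_pos":[-1.5,0,14],"twist":0,"grip":255},{"delta_pos":[-1.5,0,14],"twist":0,"grip":255}]';python3 pv.py s7 280 165 96;python3 ang.py s7 321 214 336 223 90
```

```text
time: 13.38
tcp_pos: [565.8, -228.8, 114.4]
ee_rot: [[-0.008, 0.359, 0.933], [0.004, 0.934, -0.359], [-1.0, 0.001, -0.009]]
ft_force: [-5.3, 2.1, 0.2]
opening: 0.11
24 z 80.43207986692312 104.51287104263668 lean toward -toolz deg 10.399876 hz at grasp -8.875611114753479
```

View pics/s7.png

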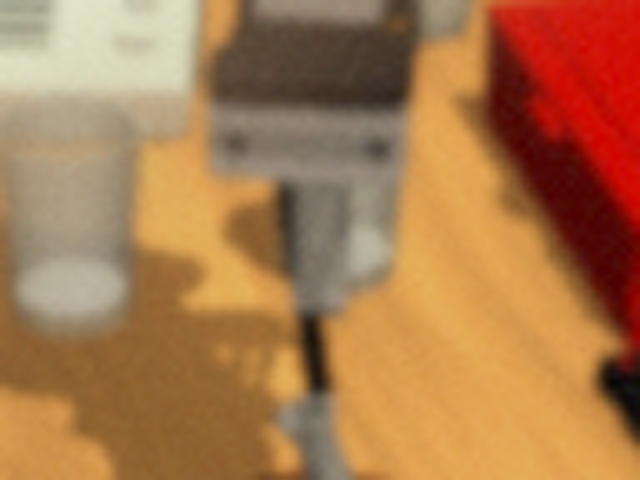

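```bash
python3 -m inch '[{"delta_pos":[1,0,-4],"twist":0,"grip":255},{"delta_pos":[4,0,-10],"twist":0,"grip":255},{"delta_pos":[8,0,-16],"twist":0,"grip":255},{"delta_pos":[12,0,-22],"twist":0,"grip":255},{"delta_pos":[16,0,-26],"twist":0,"grip":255},{"delta_pos":[20,0,-28],"twist":0,"grip":200},{"delta_pos":[24,0,-30],"twist":0,"grip":160},{"delta_pos":[26,0,-32],"twist":0,"grip":140},{"delta_pos":[26,0,-32],"twist":0,"grip":140},{"delta_pos":[26,0,-32],"twist":0,"grip":140},{"delta_pos":[26,0,-32],"twist":0,"grip":140}]';python3 pv.py s8 270 165 96;
```

```text
time: 14.35
tcp_pos: [538.5, -218.6, 90.1]
ee_rot: [[-0.001, 0.359, 0.933], [0.0, 0.933, -0.359], [-1.0, 0.0, -0.001]]
ft_force: [0.2, -0.3, 0.6]
opening: 0.451
```

View pics/s8.png

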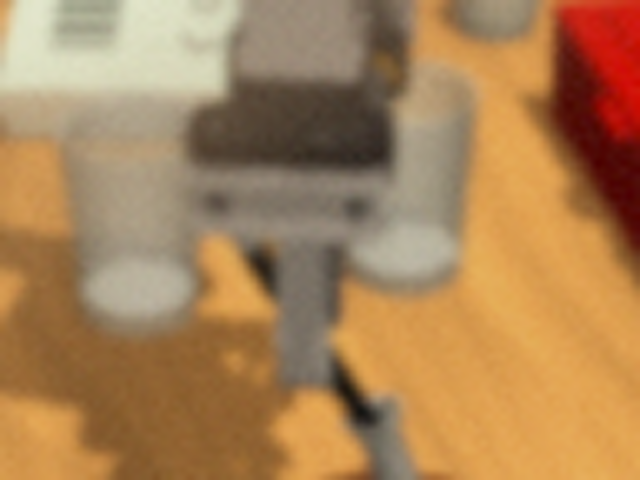

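```bash
python3 - <<'E'
from h import *
S=load("s8.npz"); t=np.array([538.5,-218.6,90.1]);R=np.array([[0,.359,.933],[0,.933,-.359],[-1,0,0]])
y,z=R[:,1],R[:,2]
print("grasp",proj(S,[t+[0,0,19]]),"near finger tip centre at open 42 + thickness12",proj(S,[t-33*y,t-33*y+[0,0,30],t-33*y-8*z,t-33*y+8*z]))
for v in(203,206,208,211,214,216,218,221,224): print(v,S["img"][v,303:332].sum(1).tolist())
P=np.array([[546.14-.44*h,-220.58+.18*h,100+h] for h in(-20,-10,0,9,20,30,38)]);print("fit5 axis",proj(S,P).round(1).tolist())
E
```

```text
grasp [[315.83127121 212.02433496]] near finger tip centre at open 42 + thickness12 [[314.59388676 225.28683184]
 [314.46270611 215.06728855]
 [311.42257542 225.141311  ]
 [317.76903599 225.43252878]]
203 [475, 474, 425, 319, 214, 158, 160, 206, 280, 326, 328, 328, 340, 339, 318, 294, 252, 231, 273, 349, 435, 471, 504, 520, 515, 522, 536, 528, 536]
206 [455, 475, 470, 454, 367, 264, 155, 143, 230, 309, 335, 333, 336, 334, 333, 301, 242, 237, 283, 325, 339, 348, 371, 387, 427, 436, 444, 452, 451]
208 [465, 470, 473, 492, 469, 400, 302, 213, 248, 313, 341, 336, 331, 336, 338, 298, 263, 268, 356, 402, 414, 408, 391, 389, 380, 383, 390, 393, 405]
211 [447, 453, 454, 460, 466, 457, 443, 418, 385, 344, 334, 328, 337, 332, 324, 303, 261, 276, 357, 429, 435, 448, 437, 446, 456, 441, 435, 452, 448]
214 [296, 309, 314, 303, 312, 304, 324, 342, 356, 359, 343, 336, 329, 330, 350, 367, 384, 409, 445, 457, 458, 439, 443, 452, 450, 461, 453, 458, 443]
216 [309, 305, 305, 299, 309, 304, 294, 333, 354, 360, 352, 337, 328, 339, 369, 392, 409, 431, 456, 473, 473, 453, 458, 445, 448, 457, 455, 458, 446]
218 [341, 372, 392, 346, 320, 306, 314, 330, 327, 328, 330, 333, 334, 346, 359, 361, 312, 299, 363, 443, 474, 459, 462, 442, 439, 445, 453, 461, 453]
221 [299, 318, 319, 323, 330, 356, 356, 323, 308, 313, 311, 316, 338, 322, 334, 327, 260, 153, 138, 242, 360, 440, 469, 466, 458, 452, 446, 441, 451]
224 [294, 291, 296, 295, 300, 292, 299, 301, 304, 297, 312, 379, 432, 431, 436, 422, 363, 259, 149, 79, 128, 239, 367, 440, 432, 419, 442, 451, 440]
fit5 axis [[322.7, 221.9], [320.8, 218.5], [319.0, 215.0], [317.3, 211.9], [315.2, 208.1], [313.3, 204.6], [311.7, 201.8]]
```

```bash
python3 -m inch '[{"delta_pos":[0,0,-4],"twist":0,"grip":140},{"delta_pos":[1,0,-8],"twist":0,"grip":140},{"delta_pos":[1,0,-10.5],"twist":0,"grip":140},{"delta_pos":[1,0,-10.5],"twist":0,"grip":180},{"delta_pos":[1,0,-10.5],"twist":0,"grip":180},{"delta_pos":[1,0,-10.5],"twist":0,"grip":180},{"delta_pos":[1,0,-10.5],"twist":0,"grip":180}]';python3 pv.py s9 270 165 96; python3 - <<'E'
from h import *
S=load("s9.npz")
for v in(203,206,208,211,214,216,218,221,224): print(v,S["img"][v,300:330].sum(1).tolist())
E
```

```text
time: 14.98
tcp_pos: [529.1, -215.1, 89.6]
ee_rot: [[0.0, 0.359, 0.933], [-0.0, 0.933, -0.359], [-1.0, -0.0, 0.0]]
ft_force: [0.4, 0.4, 0.3]
opening: 0.294
203 [431, 464, 470, 489, 466, 419, 349, 306, 325, 337, 338, 336, 356, 354, 311, 258, 238, 271, 280, 279, 285, 308, 371, 429, 487, 508, 514, 519, 530, 528]
206 [431, 458, 465, 478, 480, 483, 456, 408, 359, 340, 333, 349, 360, 358, 312, 254, 261, 363, 421, 406, 385, 361, 344, 340, 345, 379, 391, 412, 435, 450]
208 [443, 460, 470, 478, 473, 466, 474, 435, 387, 349, 337, 335, 333, 340, 323, 303, 296, 382, 447, 458, 457, 437, 429, 429, 409, 393, 385, 388, 386, 379]
211 [414, 432, 438, 453, 451, 465, 445, 423, 394, 347, 338, 331, 333, 354, 361, 340, 334, 400, 469, 483, 465, 452, 447, 451, 438, 445, 453, 452, 447, 442]
214 [302, 295, 298, 308, 307, 329, 311, 319, 337, 317, 329, 331, 342, 363, 379, 336, 235, 238, 349, 439, 477, 482, 473, 445, 453, 439, 445, 450, 454, 456]
216 [300, 310, 300, 306, 290, 298, 303, 321, 318, 340, 331, 333, 352, 374, 380, 317, 189, 122, 177, 305, 394, 457, 472, 470, 455, 453, 443, 438, 448, 454]
218 [349, 377, 354, 324, 304, 324, 318, 326, 316, 325, 333, 340, 369, 389, 389, 326, 213, 126, 82, 129, 228, 366, 448, 474, 468, 457, 439, 440, 444, 453]
221 [296, 301, 309, 292, 308, 330, 313, 306, 322, 346, 352, 351, 364, 352, 364, 388, 410, 360, 267, 144, 80, 134, 238, 355, 438, 473, 465, 457, 449, 435]
224 [296, 298, 297, 299, 299, 298, 304, 309, 317, 351, 390, 430, 464, 467, 473, 482, 480, 476, 457, 379, 264, 137, 90, 131, 240, 365, 437, 433, 417, 432]
```

View pics/s9.png

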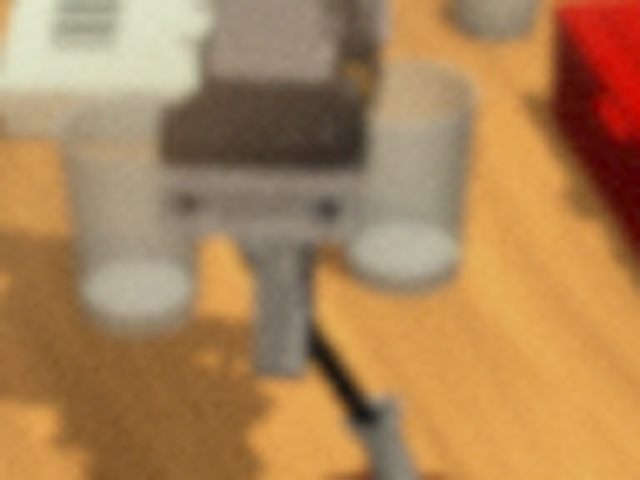

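```bash
python3 -m inch '[{"delta_pos":[0,0,-2],"twist":0,"grip":200},{"delta_pos":[0,0,-3],"twist":0,"grip":255},{"delta_pos":[0,0,-3],"twist":0,"grip":255},{"delta_pos":[0,0,-3],"twist":0,"grip":255},{"delta_pos":[0,0,-3],"twist":0,"grip":255},{"delta_pos":[0,0,-3],"twist":0,"grip":255},{"delta_pos":[0,0,-3],"twist":0,"grip":255},{"delta_pos":[0,0,-3],"twist":0,"grip":255},{"delta_pos":[0,0,-3],"twist":0,"grip":255},{"delta_pos":[0,0,-3],"twist":0,"grip":255}]'
python3 -m inch '[{"delta_pos":[-2,0,-1],"twist":0,"grip":255},{"delta_pos":[-6,0,-3],"twist":0,"grip":255},{"delta_pos":[-11,0,-6],"twist":0,"grip":255},{"delta_pos":[-16,0,-9],"twist":0,"grip":255},{"delta_pos":[-19,0,-10.5],"twist":0,"grip":255},{"delta_pos":[-20,0,-11],"twist":0,"grip":255},{"delta_pos":[-20,0,-11],"twist":0,"grip":255}]'; python3 pv.py s10 270 165 96; python3 - <<'E'
from h import *
S=load("s10.npz")
for v in range(206,236,2): print(v,S["img"][v,304:336].sum(1).tolist())
E
```

```text
time: 15.87
tcp_pos: [526.1, -214.0, 89.4]
ee_rot: [[-0.0, 0.359, 0.933], [-0.0, 0.933, -0.359], [-1.0, -0.0, -0.0]]
ft_force: [-1.6, -0.9, 0.8]
opening: 0.11
time: 16.45
tcp_pos: [516.1, -210.1, 110.2]
ee_rot: [[0.001, 0.359, 0.933], [-0.001, 0.933, -0.359], [-1.0, -0.0, 0.001]]
ft_force: [-0.4, 0.1, 0.1]
opening: 0.112
206 [347, 344, 339, 351, 376, 362, 294, 195, 172, 274, 384, 456, 475, 470, 450, 412, 385, 361, 351, 339, 349, 376, 391, 417, 433, 448, 462, 440, 449, 443, 432, 396]
208 [346, 334, 337, 378, 397, 377, 298, 181, 94, 120, 212, 347, 436, 473, 472, 455, 442, 437, 425, 415, 409, 395, 374, 380, 378, 384, 388, 397, 390, 389, 405, 407]
210 [335, 326, 353, 369, 390, 389, 337, 259, 181, 100, 115, 188, 304, 412, 462, 478, 462, 453, 440, 446, 439, 445, 459, 444, 437, 429, 434, 437, 440, 440, 441, 445]
212 [317, 336, 351, 353, 359, 374, 394, 393, 338, 239, 133, 100, 158, 273, 378, 450, 467, 465, 454, 445, 444, 453, 454, 448, 445, 444, 444, 438, 443, 456, 443, 448]
214 [337, 371, 410, 441, 465, 474, 473, 477, 460, 402, 293, 164, 91, 123, 208, 351, 435, 463, 461, 455, 452, 449, 446,
[... 993 characters left out ...]
 373, 396, 425, 438, 436, 447, 449, 459]
228 [445, 462, 465, 459, 460, 471, 474, 470, 472, 478, 468, 472, 482, 470, 471, 473, 470, 436, 404, 352, 352, 376, 406, 409, 395, 395, 426, 442, 438, 440, 433, 444]
230 [463, 456, 456, 465, 463, 463, 462, 467, 477, 473, 476, 470, 467, 458, 469, 474, 477, 465, 427, 367, 324, 312, 324, 350, 343, 370, 411, 443, 446, 450, 433, 435]
232 [467, 467, 457, 460, 463, 463, 465, 463, 457, 475, 469, 476, 466, 464, 465, 468, 482, 466, 466, 440, 385, 314, 299, 323, 354, 368, 396, 438, 469, 463, 454, 439]
234 [466, 462, 469, 467, 456, 464, 462, 459, 461, 461, 468, 478, 467, 463, 460, 455, 469, 467, 459, 434, 380, 314, 284, 314, 340, 373, 385, 402, 436, 454, 464, 453]
```

```bash
python3 -m inch '[{"delta_pos":[2,0,1.2],"twist":0,"grip":255},{"delta_pos":[4,0,2.5],"twist":0,"grip":255},{"delta_pos":[4,0,5],"twist":0,"grip":255},{"delta_pos":[3.5,0,8],"twist":0,"grip":255},{"delta_pos":[3,0,11],"twist":0,"grip":255},{"delta_pos":[2,0,14],"twist":0,"grip":255},{"delta_pos":[1,0,17],"twist":0,"grip":255},{"delta_pos":[0,0,20],"twist":0,"grip":255},{"delta_pos":[-1,0,23],"twist":0,"grip":255},{"delta_pos":[-2,0,26],"twist":0,"grip":255},{"delta_pos":[-2,0,26],"twist":0,"grip":255}]'; python3 pv.py s11 280 165 96;python3 ang.py s11 312 208 333 223 90
```

```text
time: 17.42
tcp_pos: [537.5, -218.1, 110.1]
ee_rot: [[-0.007, 0.359, 0.933], [0.003, 0.934, -0.358], [-1.0, 0.0, -0.008]]
ft_force: [-5.6, 1.4, 0.7]
opening: 0.113
30 z 80.13783116724608 112.63657614553426 lean toward -toolz deg 23.548681 hz at grasp 3.44956824967848
```

```bash
python3 -m inch '[{"delta_pos":[-1,0,3],"twist":0,"grip":255},{"delta_pos":[-2,0,6],"twist":0,"grip":255},{"delta_pos":[-3,0,9],"twist":0,"grip":255},{"delta_pos":[-4,0,12],"twist":0,"grip":255},{"delta_pos":[-5,0,15],"twist":0,"grip":255},{"delta_pos":[-6,0,18],"twist":0,"grip":255},{"delta_pos":[-6,0,18],"twist":0,"grip":255}]'; python3 pv.py s12 280 165 96;python3 ang.py s12 318 210 335 224 90; python3 - <<'E'
from h import *
S=load("s12.npz")
for v in range(206,230,2): print(v,S["img"][v,312:336].sum(1).tolist())
E
```

```text
time: 18.05
tcp_pos: [553.7, -224.3, 114.8]
ee_rot: [[-0.009, 0.359, 0.933], [0.004, 0.934, -0.359], [-1.0, 0.0, -0.01]]
ft_force: [-4.7, 1.2, -3.6]
opening: 0.113
29 z 77.3111314662566 110.13044568865882 lean toward -toolz deg 14.391808 hz at grasp -2.1223392298154398
206 [486, 490, 491, 486, 477, 459, 425, 378, 337, 344, 334, 354, 366, 373, 369, 397, 432, 449, 449, 452, 446, 441, 425, 400]
208 [497, 486, 489, 495, 489, 474, 434, 391, 349, 338, 357, 369, 394, 396, 392, 389, 392, 390, 389, 386, 396, 383, 407, 416]
210 [460, 463, 454, 470, 478, 476, 424, 362, 321, 313, 318, 342, 366, 364, 407, 425, 439, 441, 439, 429, 429, 426, 435, 442]
212 [345, 338, 348, 351, 367, 396, 426, 427, 411, 356, 257, 190, 178, 215, 332, 417, 448, 452, 444, 440, 439, 448, 443, 444]
214 [301, 307, 316, 314, 325, 328, 372, 439, 474, 430, 336, 183, 81, 128, 238, 356, 433, 447, 456, 446, 442, 450, 441, 444]
216 [316, 331, 333, 332, 336, 365, 384, 432, 474, 468, 400, 276, 127, 73, 162, 302, 396, 446, 444, 458, 446, 449, 437, 443]
218 [334, 361, 370, 361, 408, 466, 473, 489, 497, 487, 454, 355, 212, 86, 92, 218, 340, 423, 447, 458, 456, 446, 445, 454]
220 [348, 358, 342, 371, 435, 475, 485, 495, 485, 486, 473, 405, 270, 133, 80, 166, 291, 388, 443, 454, 459, 460, 459, 458]
222 [332, 334, 329, 369, 424, 463, 485, 487, 484, 488, 478, 458, 360, 211, 101, 115, 226, 344, 422, 445, 462, 460, 460, 464]
224 [300, 297, 301, 320, 347, 407, 469, 479, 489, 486, 477, 431, 366, 287, 211, 222, 302, 394, 436, 444, 440, 454, 469, 462]
226 [295, 298, 294, 307, 332, 390, 447, 472, 499, 498, 480, 440, 366, 313, 312, 313, 353, 406, 433, 433, 438, 447, 457, 461]
228 [339, 319, 320, 335, 352, 414, 464, 478, 478, 480, 467, 428, 382, 343, 337, 347, 368, 392, 430, 438, 448, 433, 437, 442]
```

```bash
python3 -m inch '[{"delta_pos":[0,0,-3],"twist":0,"grip":255},{"delta_pos":[-4,0,-4],"twist":0,"grip":255},{"delta_pos":[-8,0,-3],"twist":0,"grip":255},{"delta_pos":[-9,0,0],"twist":0,"grip":255},{"delta_pos":[-9,0,3],"twist":0,"grip":255},{"delta_pos":[-9,0,6],"twist":0,"grip":255},{"delta_pos":[-9,0,9],"twist":0,"grip":255},{"delta_pos":[-9,0,12],"twist":0,"grip":255},{"delta_pos":[-9,0,12],"twist":0,"grip":255}]'; python3 pv.py s13 280 165 96;python3 ang.py s13 318 205 338 224 90; python3 - <<'E'
from h import *
S=load("s13.npz")
for v in range(200,230,2): print(v,S["img"][v,316:338].sum(1).tolist())
E
```

```text
time: 18.85
tcp_pos: [568.7, -230.1, 128.4]
ee_rot: [[0.001, 0.359, 0.933], [-0.0, 0.933, -0.359], [-1.0, 0.0, 0.001]]
ft_force: [-3.9, 1.9, 3.8]
opening: 0.106
39 z 89.6177829742204 128.08622863811365 lean toward -toolz deg 1.8121285 hz at grasp -5.006362553414935
200 [295, 282, 283, 286, 293, 292, 305, 276, 256, 260, 314, 341, 344, 350, 369, 391, 406, 443, 495, 508, 497, 453]
202 [335, 296, 290, 275, 287, 305, 343, 330, 286, 272, 304, 334, 323, 344, 384, 400, 412, 448, 502, 530, 516, 503]
204 [450, 391, 328, 308, 292, 290, 317, 298, 273, 272, 304, 331, 340, 372, 401, 405, 415, 464, 491, 484, 482, 443]
206 [473, 465, 449, 420, 389, 358, 331, 305, 262, 232, 245, 261, 278, 301, 321, 345, 351, 384, 410, 402, 377, 383]
208 [488, 489, 474, 449, 446, 437, 428, 396, 320, 200, 119, 121, 175, 261, 327, 343, 368, 380, 403, 416, 409, 432]
210 [392, 404, 392, 396, 393, 423, 439, 406, 335, 215, 97, 88, 177, 305, 396, 434, 434, 426, 434, 448, 446, 427]
212 [319, 327, 319, 318, 325, 346, 388, 406, 356, 224, 121, 69, 168, 309, 404, 441, 445, 443, 442, 446, 443, 439]
214 [310, 326, 318, 316, 318, 33
[... 185 characters left out ...]
 447, 449]
218 [377, 392, 353, 352, 417, 462, 479, 476, 446, 340, 221, 105, 109, 233, 353, 431, 451, 448, 450, 454, 442, 450]
220 [385, 384, 350, 359, 416, 466, 493, 487, 473, 432, 350, 260, 232, 308, 403, 437, 456, 455, 447, 442, 441, 448]
222 [338, 344, 321, 336, 397, 458, 485, 482, 485, 467, 424, 359, 319, 351, 403, 426, 454, 454, 457, 469, 457, 448]
224 [300, 315, 310, 314, 332, 400, 444, 465, 439, 427, 403, 364, 369, 402, 435, 442, 448, 451, 460, 463, 459, 471]
226 [306, 302, 303, 304, 336, 404, 457, 452, 388, 358, 340, 337, 373, 414, 439, 438, 440, 445, 450, 455, 466, 461]
228 [302, 310, 343, 383, 385, 398, 409, 417, 425, 396, 378, 381, 375, 393, 425, 440, 455, 437, 441, 444, 460, 466]
```

```bash
python3 -m inch '[{"delta_pos":[0,0,-1],"twist":0,"grip":255},{"delta_pos":[-2,0,-2],"twist":0,"grip":255},{"delta_pos":[-8,0,-2],"twist":0,"grip":255},{"delta_pos":[-18,0,-2],"twist":0,"grip":255},{"delta_pos":[-32,0,-2],"twist":0,"grip":255},{"delta_pos":[-48,0,-2],"twist":0,"grip":255},{"delta_pos":[-60,0,-2],"twist":0,"grip":255},{"delta_pos":[-64,0,-2],"twist":0,"grip":255},{"delta_pos":[-65,0,-2],"twist":0,"grip":255},{"delta_pos":[-65,0,-2],"twist":0,"grip":255}]'; python3 pv.py s14 280 145 96
```

```text
time: 19.73
tcp_pos: [566.7, -229.6, 192.0]
ee_rot: [[0.001, 0.359, 0.933], [-0.001, 0.933, -0.359], [-1.0, -0.0, 0.002]]
ft_force: [-0.3, -0.1, 0.6]
opening: 0.11
```

View pics/s14.png

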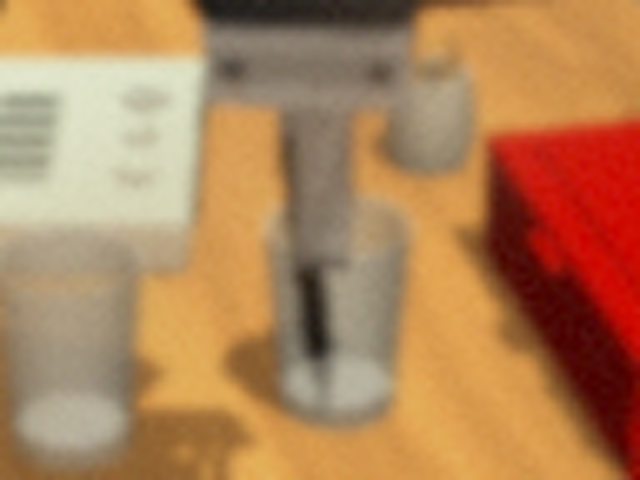

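```bash
python3 - <<'E'
from h import *
S=load("s14.npz"); t=np.array([566.7,-229.6,192.0]);y=np.array([.359,.933,0]);z=np.array([.933,-.359,0]);g=t+[0,0,19]
for v in list(range(184,210,2)): print(v,S["img"][v,316:338].sum(1).tolist())
print("finger tip proj",proj(S,[t-12*y,t-12*y-8*z,t-12*y+8*z]).round(1).tolist())
print("vertical line",proj(S,[g,g-[0,0,40],g-[0,0,80]]).round(1).tolist())
for h in(-8,-5,-2):
  for L in(0,5,8):
    a=np.radians(L);d=np.array([0,0,-1])*np.cos(a)+z*np.sin(a); print(h,L,proj(S,[g+h*z+d*k for k in(24,50,56,80)]).round(1).tolist())
print("well",proj(load("side0.npz"),[[616.8,267.4,32]]))
S0=load("side0.npz")
for v in range(154,166): print(v,S0["img"][v,290:314].sum(1).tolist())
E
```

```text
184 [454, 458, 455, 434, 392, 389, 370, 335, 269, 252, 246, 253, 286, 321, 331, 351, 403, 451, 450, 438, 422, 406]
186 [461, 463, 457, 432, 394, 371, 360, 320, 222, 142, 137, 183, 291, 381, 434, 431, 452, 455, 444, 424, 417, 388]
188 [458, 456, 451, 436, 404, 377, 377, 358, 280, 174, 104, 146, 247, 363, 447, 459, 456, 454, 436, 419, 406, 391]
190 [453, 464, 449, 440, 418, 378, 374, 358, 302, 195, 104, 116, 211, 340, 436, 462, 459, 455, 435, 422, 408, 396]
192 [453, 460, 450, 441, 419, 371, 381, 360, 309, 205, 113, 106, 191, 320, 419, 454, 445, 450, 433, 420, 403, 386]
194 [420, 420, 418, 396, 348, 348, 343, 354, 302, 219, 113, 99, 163, 301, 403, 440, 455, 445, 438, 426, 397, 377]
196 [331, 320, 312, 300, 285, 305, 325, 347, 327, 249, 153, 79, 131, 248, 350, 414, 438, 441, 435, 417, 399, 370]
198 [276, 281, 279, 294, 290, 301, 323, 346, 361, 317, 237, 187, 227, 331, 412, 454, 467, 466, 449, 436, 398, 381]
200 [285, 276, 280, 275, 284, 297, 336, 402, 445, 438, 396, 332, 334, 391, 470, 518, 523, 518, 516, 512, 489, 444]
202 [340, 300, 280, 285, 283, 312, 373, 442, 488, 492, 457, 409, 38
[... 1985 characters left out ...]
 557, 538, 522, 538, 532, 552, 587, 618, 620, 597, 531, 455, 413, 442, 453]
161 [623, 637, 644, 632, 628, 635, 633, 625, 603, 582, 556, 544, 553, 568, 581, 604, 617, 625, 594, 532, 436, 405, 430, 443]
162 [627, 629, 636, 635, 625, 630, 625, 620, 622, 604, 587, 586, 597, 602, 611, 624, 620, 622, 586, 504, 415, 401, 429, 450]
163 [619, 626, 634, 629, 635, 635, 623, 624, 617, 616, 608, 596, 589, 611, 619, 622, 616, 612, 588, 508, 422, 403, 440, 442]
164 [624, 638, 630, 629, 627, 627, 624, 619, 597, 593, 592, 580, 561, 586, 612, 618, 622, 619, 584, 502, 422, 414, 436, 455]
165 [623, 628, 626, 622, 618, 627, 625, 610, 588, 562, 558, 546, 551, 569, 607, 613, 612, 609, 581, 504, 432, 429, 445, 446]
```

```bash
python3 -m inch '[{"delta_pos":[-4,8,-2],"twist":0,"grip":255},{"delta_pos":[-8,24,-7],"twist":0,"grip":255},{"delta_pos":[-8,50,-14],"twist":0,"grip":255},{"delta_pos":[-8,82,-22],"twist":0,"grip":255},{"delta_pos":[-8,117,-32],"twist":0,"grip":255},{"delta_pos":[-8,152,-42],"twist":0,"grip":255},{"delta_pos":[-8,187,-51],"twist":0,"grip":255},{"delta_pos":[-8,222,-61],"twist":0,"grip":255},{"delta_pos":[-8,257,-70],"twist":0,"grip":255},{"delta_pos":[-8,292,-80],"twist":0,"grip":255},{"delta_pos":[-8,327,-89],"twist":0,"grip":255},{"delta_pos":[-8,362,-99],"twist":0,"grip":255},{"delta_pos":[-8,397,-109],"twist":0,"grip":255},{"delta_pos":[-8,430,-118],"twist":0,"grip":255},{"delta_pos":[-8,455,-124],"twist":0,"grip":255},{"delta_pos":[-8,471,-129],"twist":0,"grip":255},{"delta_pos":[-8,480,-131.5],"twist":0,"grip":255},{"delta_pos":[-8,481.7,-131.7],"twist":0,"grip":255},{"delta_pos":[-8,481.7,-131.7],"twist":0,"grip":255}]'
```

```text
time: 21.37
tcp_pos: [616.0, 267.1, 199.0]
ee_rot: [[-0.001, 0.359, 0.933], [-0.001, 0.933, -0.359], [-1.0, -0.001, -0.0]]
ft_force: [0.9, 0.0, -1.3]
opening: 0.107
```

```bash
python3 -m inch '[{"delta_pos":[4,0,0.5],"twist":0,"grip":255},{"delta_pos":[14,0,0.8],"twist":0,"grip":255},{"delta_pos":[30,0,0.8],"twist":0,"grip":255},{"delta_pos":[48,0,0.8],"twist":0,"grip":255},{"delta_pos":[64,0,0.8],"twist":0,"grip":255},{"delta_pos":[76,0,0.8],"twist":0,"grip":255},{"delta_pos":[82,0,0.8],"twist":0,"grip":255},{"delta_pos":[84,0,0.8],"twist":0,"grip":255},{"delta_pos":[84,0,0.8],"twist":0,"grip":255},{"delta_pos":[84,0,0.8],"twist":0,"grip":255}]'; python3 - <<'E'
from h import *
from station import r
cs=[r.camera("side") for _ in range(4)];c=cs[0];c["img"]=np.mean([k["img"] for k in cs],0);np.savez("s15.npz",**c)
o=r.observe();t=o["tcp_pos"];R=o["ee_rot"];print(t)
for v in range(134,168): print(v,c["img"][v,290:316].sum(1).astype(int).tolist())
print("vert below grasp",proj(c,[t+[0,0,19-k] for k in(19,40,60,84)]).round(1).tolist(),"well",proj(c,[[616.8,267.4,32],[616.8,267.4,24]]).round(1).tolist())
b=c["img"][120:180,265:345].astype(np.uint8);cv2.imwrite("pics/s15.png",cv2.resize(b[:,:,::-1],(800,600),interpolation=cv2.INTER_CUBIC))
E
```

```text
time: 22.2
tcp_pos: [617.7, 267.3, 116.4]
ee_rot: [[0.002, 0.359, 0.933], [0.0, 0.933, -0.359], [-1.0, 0.001, 0.001]]
ft_force: [0.5, 0.1, 0.6]
opening: 0.107
[617.67318194 267.5443343  116.66592411]
134 [468, 468, 466, 468, 473, 466, 443, 385, 324, 314, 328, 356, 363, 332, 253, 189, 159, 151, 150, 157, 158, 161, 172, 197, 264, 346]
135 [468, 469, 463, 471, 469, 469, 449, 394, 329, 313, 316, 347, 355, 309, 231, 179, 161, 153, 148, 157, 158, 161, 167, 174, 222, 280]
136 [463, 465, 466, 463, 471, 473, 457, 396, 335, 291, 296, 311, 313, 270, 205, 159, 154, 158, 156, 153, 158, 158, 158, 161, 174, 194]
137 [459, 465, 466, 462, 459, 461, 451, 401, 323, 254, 241, 279, 301, 258, 185, 132, 141, 152, 157, 159, 152, 161, 149, 138, 138, 147]
138 [459, 457, 460, 460, 457, 456, 452, 414, 325, 214, 201, 274, 330, 318, 225, 145, 116, 139, 156, 158, 159, 158, 141, 136, 130, 130]
139 [457, 463, 462, 455, 456, 455, 451, 421, 333, 202, 161, 266, 364, 376, 307, 191, 119, 127, 146, 157, 163, 159, 155, 154, 144, 143]
140 [459, 457, 459, 460, 450, 450, 450, 424, 333, 194, 141, 242, 361, 414, 370, 247, 153, 
[... 3109 characters left out ...]
 591, 509, 418, 405, 434, 445, 452, 452]
164 [633, 635, 631, 631, 629, 630, 632, 624, 603, 591, 590, 579, 567, 586, 610, 624, 622, 615, 583, 506, 424, 416, 441, 450, 457, 454]
165 [629, 631, 634, 627, 627, 630, 624, 615, 589, 561, 556, 546, 545, 572, 598, 611, 621, 614, 582, 502, 432, 428, 448, 452, 456, 450]
166 [631, 635, 626, 628, 627, 622, 624, 617, 592, 570, 563, 554, 565, 586, 608, 616, 618, 612, 584, 504, 428, 433, 451, 451, 450, 455]
167 [625, 626, 630, 630, 623, 627, 624, 619, 612, 601, 591, 593, 596, 607, 613, 615, 615, 612, 577, 499, 431, 431, 449, 453, 459, 454]
vert below grasp [[300.7, 137.1], [300.8, 142.7], [301.0, 148.0], [301.2, 154.3]] well [[301.1, 159.5], [301.1, 161.5]]
```

```bash
python3 -m inch '[{"delta_pos":[2,0,-1],"twist":0,"grip":255},{"delta_pos":[6,0,-1.5],"twist":0,"grip":255},{"delta_pos":[10,0,-1.5],"twist":0,"grip":255},{"delta_pos":[13,0,-1.5],"twist":0,"grip":255},{"delta_pos":[15,0,-1.5],"twist":0,"grip":255},{"delta_pos":[16,0,-1.5],"twist":0,"grip":255},{"delta_pos":[16,0,-1.5],"twist":0,"grip":255}]'
python3 -m inch '[{"delta_pos":[1,0,0],"twist":0,"grip":255},{"delta_pos":[2,0,0],"twist":0,"grip":255},{"delta_pos":[3,0,0],"twist":0,"grip":255},{"delta_pos":[4,0,0],"twist":0,"grip":255},{"delta_pos":[4,0,0],"twist":0,"grip":255},{"delta_pos":[4,0,0],"twist":0,"grip":255}]'
```

```text
time: 22.98
tcp_pos: [615.2, 267.7, 98.8]
ee_rot: [[-0.001, 0.359, 0.933], [-0.0, 0.933, -0.359], [-1.0, -0.001, -0.001]]
ft_force: [0.6, -0.1, -0.8]
opening: 0.108
time: 23.48
tcp_pos: [615.5, 267.8, 95.4]
ee_rot: [[-0.0, 0.359, 0.933], [-0.0, 0.933, -0.359], [-1.0, -0.0, -0.0]]
ft_force: [-0.1, -0.6, -1.2]
opening: 0.107
```

```bash
python3 -m inch '[{"delta_pos":[0.7,0,0],"twist":0,"grip":255},{"delta_pos":[1.4,0,0],"twist":0,"grip":255},{"delta_pos":[2,0,0],"twist":0,"grip":255},{"delta_pos":[2,0,0],"twist":0,"grip":255}]'; python3 - <<'E'
from h import *
from station import r
f=[]
for i in range(4):
    c=r.camera("side"); o=r.observe(); f.append(np.r_[o["ft_force"],o["tcp_pos"]])
print(np.mean(f,0).round(2),np.std(f,0).round(2))
for v in range(140,168): print(v,c["img"][v,292:312].sum(1).astype(int).tolist())
E
```

```text
time: 23.82
tcp_pos: [615.4, 267.8, 93.3]
ee_rot: [[-0.0, 0.359, 0.933], [-0.0, 0.933, -0.359], [-1.0, -0.0, -0.0]]
ft_force: [-0.2, -0.7, -0.0]
opening: 0.108
[-0.0000e+00 -7.0000e-02 -2.3000e-01  6.1549e+02  2.6781e+02  9.3400e+01] [0.65 0.47 0.58 0.03 0.01 0.04]
140 [459, 466, 453, 441, 399, 352, 323, 331, 337, 354, 365, 355, 312, 237, 137, 120, 136, 163, 158, 169]
141 [456, 456, 451, 443, 411, 360, 316, 314, 338, 363, 377, 383, 365, 296, 196, 130, 124, 146, 160, 158]
142 [448, 461, 447, 447, 426, 367, 303, 294, 317, 348, 373, 384, 392, 369, 266, 169, 120, 127, 151, 154]
143 [453, 446, 453, 449, 431, 364, 286, 237, 266, 311, 345, 393, 424, 421, 348, 261, 160, 116, 138, 164]
144 [446, 446, 453, 451, 422, 357, 258, 191, 227, 297, 362, 421, 455, 451, 413, 339, 230, 143, 117, 147]
145 [443, 449, 451, 445, 435, 352, 235, 158, 190, 322, 401, 445, 468, 464, 452, 397, 309, 198, 123, 116]
146 [445, 441, 450, 446, 425, 346, 237, 132, 186, 331, 427, 457, 472, 472, 466, 448, 367, 241, 148, 125]
147 [414, 411, 418, 411, 400, 343, 232, 126, 190, 319, 419, 459, 468, 482, 470, 464, 412, 329, 233,
[... 1405 characters left out ...]
 539, 551, 531, 522, 537, 570, 592, 601, 618, 620, 595, 531, 434, 402]
162 [583, 584, 568, 580, 577, 576, 593, 599, 597, 586, 583, 610, 613, 620, 623, 617, 600, 516, 413, 402]
163 [617, 624, 620, 616, 616, 620, 615, 622, 611, 597, 597, 613, 615, 618, 617, 618, 591, 507, 424, 396]
164 [633, 624, 635, 629, 628, 622, 604, 594, 589, 583, 569, 587, 607, 619, 623, 613, 590, 507, 421, 420]
165 [634, 632, 629, 624, 629, 620, 592, 558, 550, 544, 547, 571, 602, 621, 621, 617, 581, 501, 428, 426]
166 [624, 631, 624, 627, 624, 611, 600, 573, 565, 565, 564, 584, 611, 614, 622, 615, 581, 514, 430, 429]
167 [622, 627, 627, 630, 615, 622, 607, 605, 596, 588, 601, 605, 612, 618, 605, 613, 576, 505, 429, 432]
```

```bash
python3 -m inch '[{"delta_pos":[0,0,1],"twist":0,"grip":255},{"delta_pos":[0,0,2],"twist":0,"grip":255},{"delta_pos":[1,0,2],"twist":0,"grip":255},{"delta_pos":[2,0,2],"twist":0,"grip":255},{"delta_pos":[2,0,2],"twist":0,"grip":255}]'; cat > ff.py <<'E'
from station import r
import numpy as np
f=[]
for i in range(6): r.camera("side"); o=r.observe(); f.append(np.r_[o["ft_force"],o["tcp_pos"],o["opening"]*100])
print("F,tcp,open",np.mean(f,0).round(2),"t",o["time"])
E
python3 ff.py
```

```text
time: 24.43
tcp_pos: [617.2, 267.0, 91.1]
ee_rot: [[-0.001, 0.359, 0.933], [-0.0, 0.933, -0.359], [-1.0, -0.0, -0.0]]
ft_force: [0.6, 0.7, -0.6]
opening: 0.11
F,tcp,open [-1.8000e-01  5.0000e-02 -5.0000e-02  6.1732e+02  2.6709e+02  9.1340e+01
  1.0590e+01] t 24.7333
```

```bash
python3 -m inch '[{"delta_pos":[0.5,0,0],"twist":0,"grip":255},{"delta_pos":[1,0,0],"twist":0,"grip":255},{"delta_pos":[1.5,0,0],"twist":0,"grip":255},{"delta_pos":[2,0,0],"twist":0,"grip":255},{"delta_pos":[2,0,0],"twist":0,"grip":255}]'; python3 ff.py
```

```text
time: 25.15
tcp_pos: [617.5, 267.2, 89.7]
ee_rot: [[0.0, 0.359, 0.933], [0.0, 0.933, -0.359], [-1.0, 0.0, 0.0]]
ft_force: [-0.6, 0.7, 1.4]
opening: 0.105
F,tcp,open [-2.5000e-01  3.1000e-01  1.8100e+00  6.1758e+02  2.6718e+02  8.9730e+01
  1.0680e+01] t 25.45
```

```bash
python3 -m inch '[{"delta_pos":[0.5,0,0],"twist":0,"grip":255},{"delta_pos":[1,0,0],"twist":0,"grip":255},{"delta_pos":[1.5,0,0],"twist":0,"grip":255},{"delta_pos":[2,0,0],"twist":0,"grip":255},{"delta_pos":[2.3,0,0],"twist":0,"grip":255},{"delta_pos":[2.3,0,0],"twist":0,"grip":255},{"delta_pos":[2.3,0,0],"twist":0,"grip":255}]'; python3 ff.py
```

```text
time: 26.03
tcp_pos: [617.6, 267.2, 87.4]
ee_rot: [[0.0, 0.359, 0.933], [0.0, 0.933, -0.359], [-1.0, 0.0, 0.0]]
ft_force: [-1.0, 1.0, 3.1]
opening: 0.106
F,tcp,open [-1.3000e-01  3.2000e-01  3.4700e+00  6.1754e+02  2.6718e+02  8.7320e+01
  1.0620e+01] t 26.3333
```

```bash
python3 pv.py s16 265 110 80; python3 - <<'E'
from h import *
c=load("s16.npz")
for v in range(144,164): print(v,c["img"][v,294:310].sum(1).astype(int).tolist())
E
```

```text
144 [453, 453, 426, 389, 329, 295, 279, 301, 335, 367, 406, 428, 411, 335, 223, 142]
145 [449, 451, 436, 407, 334, 263, 233, 280, 312, 361, 413, 452, 447, 407, 312, 192]
146 [444, 453, 439, 416, 333, 226, 180, 250, 334, 398, 430, 460, 468, 443, 365, 250]
147 [410, 413, 411, 382, 305, 190, 142, 231, 353, 431, 468, 476, 474, 465, 409, 332]
148 [354, 348, 345, 332, 263, 157, 130, 213, 354, 441, 475, 471, 472, 466, 446, 396]
149 [287, 299, 286, 280, 219, 159, 117, 201, 343, 433, 463, 465, 473, 480, 461, 440]
150 [286, 293, 275, 260, 220, 150, 118, 192, 323, 411, 456, 459, 476, 468, 459, 455]
151 [300, 295, 290, 276, 246, 177, 124, 172, 317, 410, 451, 466, 474, 477, 475, 467]
152 [316, 321, 315, 317, 292, 213, 133, 170, 311, 421, 471, 489, 491, 509, 499, 498]
153 [351, 365, 365, 363, 341, 270, 171, 184, 319, 444, 523, 543, 560, 557, 555, 538]
154 [415, 402, 403, 415, 374, 311, 214, 197, 324, 481, 576, 603, 605, 608, 608, 594]
155 [442, 433, 436, 430, 420, 368, 267, 246, 366, 509, 605, 627, 626, 634, 629, 607]
156 [444, 442, 438, 442, 427, 392, 324, 300, 399, 525, 605, 636, 641, 629, 632, 595]
157 [450, 449, 443, 441, 434, 401, 348, 339, 417, 531, 603, 633, 636, 630, 618, 574]
158 [445, 445, 441, 457, 443, 422, 370, 365, 413, 516, 582, 618, 630, 633, 617, 562]
159 [446, 445, 455, 457, 456, 446, 409, 391, 423, 485, 547, 591, 618, 617, 609, 551]
160 [451, 462, 450, 468, 468, 464, 452, 439, 453, 493, 546, 588, 616, 622, 608, 541]
161 [495, 494, 492, 503, 523, 526, 513, 516, 531, 561, 589, 607, 620, 625, 601, 523]
162 [576, 573, 578, 578, 581, 576, 588, 581, 591, 609, 620, 621, 620, 626, 594, 513]
163 [615, 622, 617, 615, 603, 613, 613, 600, 595, 615, 622, 621, 620, 613, 586, 511]
```

View pics/s16.png

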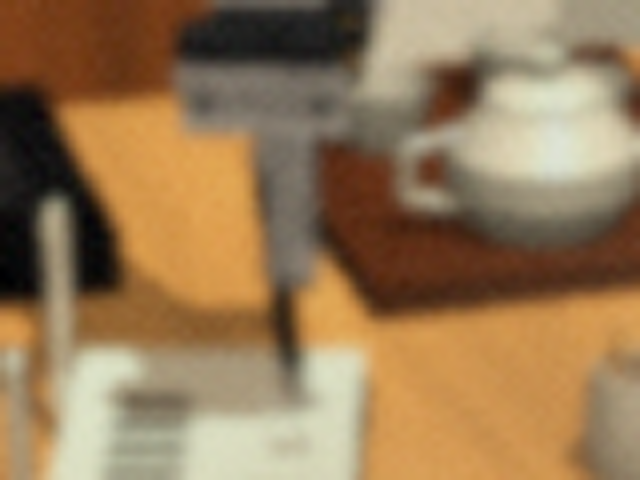

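The final view shows the pen nearly upright with its nose in the well, at crop (292,390). I'll press 0.3 mm more and hold.

```bash
python3 -m inch '[{"delta_pos":[0.3,0,0],"twist":0,"grip":255},{"delta_pos":[0.3,0,0],"twist":0,"grip":255},{"delta_pos":[0.3,0,0],"twist":0,"grip":255},{"delta_pos":[0.3,0,0],"twist":0,"grip":255},{"delta_pos":[0.3,0,0],"twist":0,"grip":255},{"delta_pos":[0.3,0,0],"twist":0,"grip":255},{"delta_pos":[0.3,0,0],"twist":0,"grip":255},{"delta_pos":[0.3,0,0],"twist":0,"grip":255},{"delta_pos":[0.3,0,0],"twist":0,"grip":255},{"delta_pos":[0.3,0,0],"twist":0,"grip":255},{"delta_pos":[0.3,0,0],"twist":0,"grip":255},{"delta_pos":[0.3,0,0],"twist":0,"grip":255},{"delta_pos":[0.3,0,0],"twist":0,"grip":255},{"delta_pos":[0.3,0,0],"twist":0,"grip":255},{"delta_pos":[0.3,0,0],"twist":0,"grip":255},{"delta_pos":[0.3,0,0],"twist":0,"grip":255},{"delta_pos":[0.3,0,0],"twist":0,"grip":255},{"delta_pos":[0.3,0,0],"twist":0,"grip":255},{"delta_pos":[0.3,0,0],"twist":0,"grip":255},{"delta_pos":[0.3,0,0],"twist":0,"grip":255}]'; python3 ff.py
```

```text
time: 28.05
tcp_pos: [617.4, 267.1, 86.9]
ee_rot: [[0.0, 0.359, 0.933], [0.0, 0.933, -0.359], [-1.0, 0.0, 0.0]]
ft_force: [0.1, 0.1, 4.0]
opening: 0.107
F,tcp,open [-1.4000e-01  5.4000e-01  3.7800e+00  6.1740e+02  2.6711e+02  8.6850e+01
  1.0600e+01] t 28.35
```

```bash
python3 -m inch '[{"delta_pos":[0,0,0],"twist":0,"grip":255},{"delta_pos":[0,0,0],"twist":0,"grip":255},{"delta_pos":[0,0,0],"twist":0,"grip":255},{"delta_pos":[0,0,0],"twist":0,"grip":255},{"delta_pos":[0,0,0],"twist":0,"grip":255},{"delta_pos":[0,0,0],"twist":0,"grip":255},{"delta_pos":[0,0,0],"twist":0,"grip":255},{"delta_pos":[0,0,0],"twist":0,"grip":255},{"delta_pos":[0,0,0],"twist":0,"grip":255},{"delta_pos":[0,0,0],"twist":0,"grip":255},{"delta_pos":[0,0,0],"twist":0,"grip":255},{"delta_pos":[0,0,0],"twist":0,"grip":255},{"delta_pos":[0,0,0],"twist":0,"grip":255},{"delta_pos":[0,0,0],"twist":0,"grip":255},{"delta_pos":[0,0,0],"twist":0,"grip":255},{"delta_pos":[0,0,0],"twist":0,"grip":255},{"delta_pos":[0,0,0],"twist":0,"grip":255},{"delta_pos":[0,0,0],"twist":0,"grip":255},{"delta_pos":[0,0,0],"twist":0,"grip":255},{"delta_pos":[0,0,0],"twist":0,"grip":255}]'; python3 ff.py; python3 -m inch '[{"delta_pos":[0,0,0],"twist":0,"grip":255},{"delta_pos":[0,0,0],"twist":0,"grip":255},{"delta_pos":[0,0,0],"twist":0,"grip":255},{"delta_pos":[0,0,0],"twist":0,"grip":255},{"delta_pos":[0,0,0],"twist":0,"grip":255},{"delta_pos":[0,0,0],"twist":0,"grip":255},{"delta_pos":[0,0,0],"twist":0,"grip":255},{"delta_pos":[0,0,0],"twist":0,"grip":255},{"delta_pos":[0,0,0],"twist":0,"grip":255},{"delta_pos":[0,0,0],"twist":0,"grip":255},{"delta_pos":[0,0,0],"twist":0,"grip":255},{"delta_pos":[0,0,0],"twist":0,"grip":255},{"delta_pos":[0,0,0],"twist":0,"grip":255},{"delta_pos":[0,0,0],"twist":0,"grip":255},{"delta_pos":[0,0,0],"twist":0,"grip":255},{"delta_pos":[0,0,0],"twist":0,"grip":255},{"delta_pos":[0,0,0],"twist":0,"grip":255},{"delta_pos":[0,0,0],"twist":0,"grip":255},{"delta_pos":[0,0,0],"twist":0,"grip":255},{"delta_pos":[0,0,0],"twist":0,"grip":255}]'; python3 ff.py; python3 - <<'E'
from h import *
from station import r
c=r.camera("side")
for v in(147,149,151,153,155,157): print(v,c["img"][v,294:310].sum(1).astype(int).tolist())
E
```

```text
time: 30.02
tcp_pos: [617.4, 267.1, 86.8]
ee_rot: [[0.0, 0.359, 0.933], [0.0, 0.933, -0.359], [-1.0, 0.0, 0.0]]
ft_force: [-0.1, 0.2, 2.7]
opening: 0.108
F,tcp,open [7.0000e-02 4.4000e-01 4.0100e+00 6.1739e+02 2.6711e+02 8.6840e+01
 1.0550e+01] t 30.3167
time: 31.98
tcp_pos: [617.4, 267.1, 86.8]
ee_rot: [[-0.0, 0.359, 0.933], [0.0, 0.933, -0.359], [-1.0, 0.0, -0.0]]
ft_force: [0.1, 1.2, 3.4]
opening: 0.108
F,tcp,open [1.4000e-01 6.1000e-01 3.8600e+00 6.1740e+02 2.6711e+02 8.6850e+01
 1.0500e+01] t 32.2833
147 [409, 415, 412, 387, 314, 176, 141, 219, 338, 414, 454, 467, 478, 454, 413, 338]
149 [292, 306, 287, 273, 222, 160, 112, 198, 345, 429, 468, 471, 472, 476, 467, 439]
151 [299, 301, 293, 285, 252, 184, 135, 172, 302, 403, 455, 467, 474, 481, 477, 472]
153 [357, 344, 352, 356, 336, 266, 164, 169, 317, 446, 521, 546, 556, 554, 562, 540]
155 [433, 439, 429, 431, 409, 344, 244, 224, 348, 509, 595, 628, 636, 627, 624, 608]
157 [433, 454, 439, 450, 440, 404, 348, 335, 422, 536, 601, 633, 641, 633, 626, 578]
```

```bash
python3 -c "
from station import r
print(r.close_job())"
```

```text
the job is handed in; nothing more can be done
None
```

I drew the pen out of its stand and pressed the reset button with its point. It had been held in for about 6 s when I handed the job in at about 32 s, with the pen still gripped and the button in.

**How it went:** The fingers can only point straight down, so I levered the leaning pen upright against the trumpet's rim. The first try slipped and the pen fell back into the stand. I let go of a second try early because the pen was sliding towards the edge of the pads. The third try brought it nearly vertical. I moved the pen to the router and lowered it into the well.

**Last checks:**
- **Push:** the upward force was steady at 3.8–4.0 N over the last 4 s. By the spring figures that means the button is about 3 mm in.
- **Grip:** the opening reading held at 0.105 (about 10 mm), matching the barrel.
- **Arm:** it was at rest over the last 4 s.
- **Lean:** the side image puts it at about 6° from vertical, to within about 1.5°; the limit is 10°. Any lean across that view was not measured.

**What disagreed or went unchecked:**
- **Point position:** the side-camera estimates of where the point sits sideways in the well differed by 2–3 mm during the approach. Contact came at the height expected for the button cap, so the point was in the well. How well it is centred across the side view rests on the top camera's calibration.
- **Pen depth:** after the second try the pen had not settled fully back in the trumpet. I allowed for that when I drew it out.
- **Other objects:** I did not measure their positions again at the end. I saw no sign of contact with them, and every force reading during the moves was small.

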